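# Expose a batch of sample cells on the lamp carousel

### The arm

A 6-joint arm with a two-finger parallel gripper is mounted at the origin on the work surface. World frame = base frame: x ahead of the robot, y to its left, z up, the work surface at z = 0. Lengths are in m, angles in degrees, forces in N, time in s.
With the tool pointing down it reaches from about 0.4 to 0.825 m from the base axis. Payload 7 kg.
Tool frame: the origin (TCP) lies at the very end of the fingers, on their centre line; the grasp point (between the pads) lies 19 mm behind it; z points along the fingers, y is the direction in which the jaws open and shut (so a half turn about z gives the same grasp; the last joint's range is limited). The gripper opens to 88 mm and grips with 3 to 60 N. Pads are 19 mm wide; open, the fingers measure 130 mm over their backs; the gripper's body (78 mm by 193 mm) begins 47 mm behind the grasp point.
Start: joints at [87.095, 20.546, 0.682, 0, -70.136, -16.507], TCP at [0.224, 0.637, 0.227] pointing down, gripper open.
Joint ranges: [-176.03, 176.03], [-82.01, 121.73], [-58.28, 71.71], [-173.87, 95.51], [-174.79, -0.11], [-173.66, 173.66]. Speed limits (degrees/s): [136.94, 136.94, 172.46, 180, 180, 180].

### API

Orientations are given as [roll, pitch, yaw] about the fixed x, y, z axes, in that order (R = Rz(yaw) Ry(pitch) Rx(roll)).
In Python, from plant import telemetry, snapshot, calibration, workorder gives the robot as it stands. The module is installed in compiled form; this text tells all that it offers.
- The arm moves only by the tool step_arm, never from a script. Its argument "plan" is text: rows parted by semicolons, each of 7 numbers parted by spaces: the finger opening in cm, from 0 to 8.76, then the shift along the tool's x, y, z in cm, then the turn, a rotation vector about the tool's x, y, z in degrees. A call has 1 to 12 rows; each row shifts and turns the commanded pose from where the row before left it, along the tool's axes as they then stand; what a row does not reach is not made up. A row lasts 1/12 s, in which the tool goes at most 41.7 mm and 7.16 degrees, less where a joint would pass 70% of its speed; a pose out of reach is approached as far as the arm can. A call with a gripper value outside its range is refused whole. The fingers move at their own pace and stop on an object; the grip force is fixed at half the most. Time passes only in rows, so rows that do not move let the fingers close. It gives the time, the measured TCP pose, the force and the opening at its end, in the units of the state.
- telemetry.get_obs(): the state, without advancing time (a new reading comes with each control period).
- snapshot(name): name is "side" or "top"; returns the picture (400x640x3 uint8, blue, green, red); there is no depth.
- calibration(name): a dict with "K" (3x3 intrinsics, pixels), "camera_from_world" (4x4, takes a point from world to camera coordinates). Camera axes: x right, y up, looking along -z (the intrinsics and any distortion apply to the point x, -y, -z); pixel columns grow to the right and rows downward; lengths in m; the calibration is good to about 2 mm. A picture is of the moment at which its call begins. calibration takes no time and is no camera call.
- workorder.close_job(): hands the job in, once; it reports no verdict.
The state is a dict: "clock": time; "joint_pos": joint angles; "qvel": joint speeds; "tau": joint torques, N m; "tool_pos": TCP position; "orientation": TCP orientation; "force": force on the tool from outside, world axes, zero at the start; "moment": the same for the moment, N m; "opening": finger opening in m.
Only numpy, scipy, OpenCV 4.12 (cv2) and the standard library are available. Lean on these libraries where they do the work, as an engineer would, in place of code of your own. Each camera call takes 0.05 s, during which the arm holds its last target.

### The job

Stand every sample cell upright in a pocket of the carousel wheel, one cell to a pocket, and then wind the timer's key clockwise all the way up to its stop. Then, with all cells still in their pockets, push the wheel round by its handle, counter-clockwise seen from above, past the fixed pointer and on through one whole further turn so that every cell passes the lamp, and leave the handle standing at the pointer again. Finally unload every cell, upright, into the white tray, leaving the wheel where it is, the timer wound and everything else on the bench undisturbed.

Things in the scene. Friction and masses are not known exactly. Their poses are not given: they have to be found in the camera images.
- cell0_c (a point): a sample cell: plain aluminium cylinder, 38 mm in diameter and 34 mm tall, two thin dark grooves round it and a small round glass window with a copper-coloured spot in its top; about 100 g. The point is its centre, half-way up (17 mm above its underside); z is its axis. It starts upright on the bench. Two to four of the four cells are present; absent ones are None.
- cell1_c (a point): a sample cell: plain aluminium cylinder, 38 mm in diameter and 34 mm tall, two thin dark grooves round it and a small round glass window with a copper-coloured spot in its top; about 100 g. The point is its centre, half-way up (17 mm above its underside); z is its axis. It starts upright on the bench. Two to four of the four cells are present; absent ones are None.
- cell2_c (a point): a sample cell: plain aluminium cylinder, 38 mm in diameter and 34 mm tall, two thin dark grooves round it and a small round glass window with a copper-coloured spot in its top; about 100 g. The point is its centre, half-way up (17 mm above its underside); z is its axis. It starts upright on the bench. Two to four of the four cells are present; absent ones are None.
- cell3_c (a point): a sample cell: plain aluminium cylinder, 38 mm in diameter and 34 mm tall, two thin dark grooves round it and a small round glass window with a copper-coloured spot in its top; about 100 g. The point is its centre, half-way up (17 mm above its underside); z is its axis. It starts upright on the bench. Two to four of the four cells are present; absent ones are None.
- pocket0 (a point): one of four equal round pockets on the carousel wheel: a low black hoop, 49 mm inside diameter, 55 mm outside, 6 mm high. The point is the centre of the pocket's floor (the wheel's top face, 36 mm above the bench) and turns with the wheel; the pockets' centres lie 75 mm from the wheel's axis, 50 and 130 degrees either side of the handle, so a standing cell in one has its centre 53 mm above the bench.
- pocket1 (a point): one of four equal round pockets on the carousel wheel: a low black hoop, 49 mm inside diameter, 55 mm outside, 6 mm high. The point is the centre of the pocket's floor (the wheel's top face, 36 mm above the bench) and turns with the wheel; the pockets' centres lie 75 mm from the wheel's axis, 50 and 130 degrees either side of the handle, so a standing cell in one has its centre 53 mm above the bench.
- pocket2 (a point): one of four equal round pockets on the carousel wheel: a low black hoop, 49 mm inside diameter, 55 mm outside, 6 mm high. The point is the centre of the pocket's floor (the wheel's top face, 36 mm above the bench) and turns with the wheel; the pockets' centres lie 75 mm from the wheel's axis, 50 and 130 degrees either side of the handle, so a standing cell in one has its centre 53 mm above the bench.
- pocket3 (a point): one of four equal round pockets on the carousel wheel: a low black hoop, 49 mm inside diameter, 55 mm outside, 6 mm high. The point is the centre of the pocket's floor (the wheel's top face, 36 mm above the bench) and turns with the wheel; the pockets' centres lie 75 mm from the wheel's axis, 50 and 130 degrees either side of the handle, so a standing cell in one has its centre 53 mm above the bench.
- wheel_hub (a point): centre of the carousel wheel on its top face, on its vertical axis, 36 mm above the bench. The wheel is an aluminium disc, 260 mm in diameter, with a 6 mm high lip round its edge and a hub 32 mm in diameter and 14 mm tall in its middle; it stands on a fixed black plinth.
- handle (a point): the wheel's handle: an upright black round sleeve, 18 mm in diameter, that spins freely on its pin; it reaches from 44 to 86 mm above the bench. The point is near its middle, 66 mm above the bench and 105 mm from the wheel's axis, and goes round with the wheel. The wheel holds still by friction; moving it takes 1 to 2 N at the handle.
- pointer (a point): the fixed aluminium pointer, a low block at the wheel's edge on the side nearest the robot, opposite the lamp. The point is the centre line of its top, 35 mm above the bench and 150 mm from the wheel's axis; seen from above the handle stands at the pointer when hub, handle and pointer are in line. On the far side of the wheel stands the fixed lamp housing, 78 mm tall, its nearest part (the lens) 138 mm from the wheel's axis.
- wheel (a joint): angle of the wheel, rad, growing counter-clockwise seen from above; 0 when the handle stands at the pointer, 6.28 when it does so again after one further full turn. It starts between -0.7 and -0.15 (handle a little short of the pointer); stops at -1.0 and 6.9.
- key_bow (a point): the timer's winding key: a flat upright steel bow, 38 mm wide (along its x), 10 mm thick (along its y) and 28 mm tall, on top of a fixed grey box 80 by 80 mm and 55 mm tall. The point is the bow's centre, on the key's vertical axis, 81 mm above the bench; the bow reaches from 67 to 95 mm above the bench. The point turns with the key.
- key (a joint): how far the timer is wound, rad, growing clockwise seen from above, from 0 (run down) to its stop at 4.7 (fully wound). It starts between 0 and 0.6. The spring takes up to about 0.13 N m; a ratchet-like friction holds the key where it is let go.
- tray: white open tray fixed to the bench, 240 mm (its x) by 80 mm (its y), 10 mm high with 4 mm walls and floor, so that the floor is 4 mm above the bench and a cell standing in it has its centre 21 mm above the bench. Its origin is the centre of its underside.
- lens_tube: a bystander to be left where it is: dark upright lens tube, 32 mm across its foot, 25 mm above that, 55 mm tall; origin at the middle of its underside
There are look-alikes about, which are no part of the job. Leave any pink look-alike of the part that bears cell2_c alone.

How it is judged:
By the outcome, as a careful person would: the job done as asked, in the order asked, and still so for the second after the job is handed in, with the robot touching nothing.
Of cell0, cell1, cell2, cell3 only 2 to 4 are there at a start; the rules pass over those that are not, and their reading is None.
At some moment in a run one of cell0, cell1, cell2, cell3 may be knocked a few centimetres aside while the robot is not near it.
It also fails if it takes over 210 s, if anything falls off the work surface, if the arm or the gripper's body presses on something with over 40 N, if the wrist force passes 120 N, or if a joint passes its speed limit or range.

## Working session

There is one attempt and no reset: what is moved stays moved. The work goes in short steps, Python scripts to look and compute and a tool call to move; the robot and the scene stay as the last step left them, time stands still between calls to the robot, and variables do not carry over. Pictures are saved under pics/ and viewed, and the job is handed in when it is done.

Besides the shell and the picture viewer there is one more tool, called after "Request:" by a JSON object that holds its "api" and its "payload", one argument or row to a line. step_arm: Moves the arm, as the interface text tells. Its arguments: {"type":"object","properties":{"plan":{"type":"string"}},"required":["plan"]}

```bash
mkdir -p pics; ls; cat > h.py <<'E'
import numpy as np, cv2
from plant import telemetry, snapshot, calibration, workorder
def obs():
    o=telemetry.get_obs(); return o
def snap(name,fn):
    im=np.array(snapshot(name)); cv2.imwrite('pics/'+fn,im); return im
def ray(name,u,v):
    c=calibration(name); K=np.array(c['K']); T=np.array(c['camera_from_world'])
    d=c.get('dist',c.get('distortion'))
    p=cv2.undistortPoints(np.array([[[u,v]]],float),K,None if d is None else np.array(d,float))[0,0]
    dc=np.array([p[0],-p[1],-1.]); R=T[:3,:3]; t=T[:3,3]
    return -R.T@t, R.T@dc
def onz(name,u,v,z):
    o,d=ray(name,u,v); s=(z-o[2])/d[2]; return o+s*d
def proj(name,P):
    c=calibration(name); K=np.array(c['K']); T=np.array(c['camera_from_world'])
    q=T[:3,:3]@np.array(P,float)+T[:3,3]; q=np.array([q[0],-q[1],-q[2]])
    d=c.get('dist',c.get('distortion'))
    r,_=cv2.projectPoints(q.reshape(1,1,3),np.zeros(3),np.zeros(3),K,None if d is None else np.array(d,float))
    return r[0,0]
E
python3 - <<'E'
from h import *
for n in('top','side'):
    c=calibration(n); print(n,c); snap(n,n+'0.png')
print(obs())
E
```

```text
pics
top {'K': array([[427.06603477,   0.        , 328.35952483],
       [  0.        , 427.06603477, 197.86468643],
       [  0.        ,   0.        ,   1.        ]]), 'camera_from_world': array([[-0.02935241, -0.99954583,  0.00682489, -0.06247963],
       [ 0.98946499, -0.02808666,  0.1420217 , -0.48795487],
       [-0.14176551,  0.01092167,  0.98984002, -1.09268383],
       [ 0.        ,  0.        ,  0.        ,  1.        ]])}
side {'K': array([[381.19599519,   0.        , 318.28755865],
       [  0.        , 381.19599519, 196.18602977],
       [  0.        ,   0.        ,   1.        ]]), 'camera_from_world': array([[ 0.69145982, -0.72231209, -0.01218833, -0.37548627],
       [ 0.43296582,  0.4008487 ,  0.80737904, -0.25040162],
       [-0.57829397, -0.5635473 ,  0.58990722, -0.71951889],
       [ 0.        ,  0.        ,  0.        ,  1.        ]])}
{'clock': 0.1, 'joint_pos': array([ 8.70949769e+01,  2.05885138e+01,  6.40134944e-01, -1.92081983e-02,
       -7.01366394e+01, -1.65091302e+01]), 'qvel': array([ 0.00469667, -0.06637691,  0.24713661,  0.15430681,  0.01564945,
        0.05818441]), 'tau': array([-3.12265642e-03, -5.84164524e+01,  2.93751258e+01,  7.01561540e+00,
        1.01172575e-02, -5.90204877e-05]), 'tool_pos': array([0.2242124 , 0.63621072, 0.22570685]), 'orientation': array([ 1.79913355e+02, -6.84842937e-03, -1.94206880e+01]), 'force': array([-0.27279482,  0.00153194,  0.0913979 ]), 'moment': array([0.012373  , 0.00441747, 0.04668859]), 'opening': 0.08770821329361696}
```

View pics/top0.png

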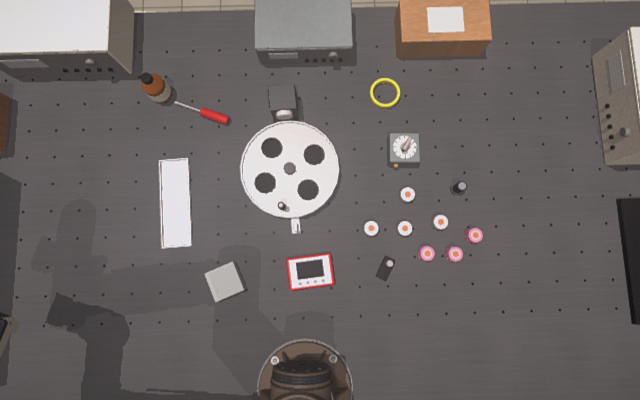

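View pics/side0.png

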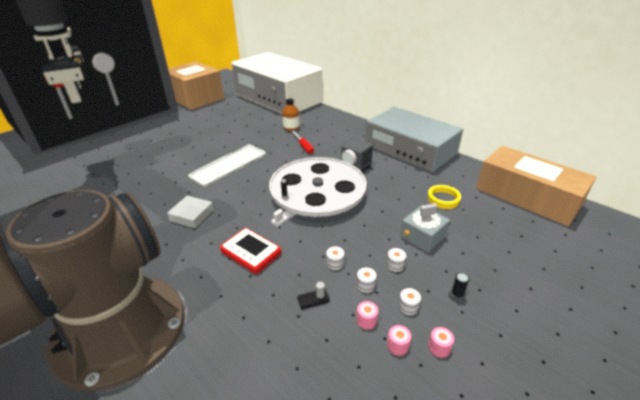

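The top view shows four white/aluminium cells at about (407,194), (371,228), (404,228), (440,222), and three pink decoys. The wheel is centred near (290,169), its handle at (282,206), the pointer at (296,226), the key at (404,149), the tray at (175,203), and the lens tube at (459,187).

```bash
cat > m.py <<'E'
from h import *
import sys
def cells(im,name,ztop=0.034):
    hsv=cv2.cvtColor(im,cv2.COLOR_BGR2HSV)
    # copper spots: orange
    m=cv2.inRange(hsv,(3,70,100),(20,255,255))
    n,l,s,c=cv2.connectedComponentsWithStats(m)
    r=[]
    for i in range(1,n):
        if 8<s[i,4]<200: r.append((s[i,4],c[i],onz(name,*c[i],ztop)))
    return r
if __name__=='__main__':
    for n in('top','side'):
        im=cv2.imread(f'pics/{n}0.png')
        for a,c,p in cells(im,n): print(n,a,c.round(1),p.round(4))
    im=cv2.imread('pics/top0.png')
    cv2.imwrite('pics/w.png',cv2.resize(im[70:240,230:360],None,fx=4,fy=4,interpolation=cv2.INTER_CUBIC)[:600])
    cv2.imwrite('pics/k.png',cv2.resize(im[120:270,360:490],None,fx=4,fy=4,interpolation=cv2.INTER_CUBIC))
    im=cv2.imread('pics/side0.png')
    cv2.imwrite('pics/w2.png',cv2.resize(im[140:240,250:460],None,fx=3.8,fy=3.8,interpolation=cv2.INTER_CUBIC))
E
python3 m.py
```

```text
top 18 [446.8  45.2] [ 0.907  -0.4198  0.034 ]
top 12 [426.1  46.6] [ 0.9045 -0.3615  0.034 ]
top 15 [437.2  45.5] [ 0.9068 -0.3928  0.034 ]
top 22 [442.2  51.4] [ 0.889  -0.4057  0.034 ]
top 9 [374.7 104.3] [ 0.7404 -0.2105  0.034 ]
top 19 [395.4 165.2] [ 0.5692 -0.2583  0.034 ]
top 25 [407.4 194. ] [ 0.4906 -0.2862  0.034 ]
top 30 [440.6 221.4] [ 0.4154 -0.3696  0.034 ]
top 26 [370.9 227.7] [ 0.4041 -0.1856  0.034 ]
top 26 [404.5 228. ] [ 0.4007 -0.2736  0.034 ]
top 30 [475.4 234.6] [ 0.378  -0.4583  0.034 ]
top 28 [427.2 252.9] [ 0.3343 -0.3291  0.034 ]
top 30 [455.4 253.6] [ 0.3303 -0.4023  0.034 ]
top 22 [347.2 378.7] [ 0.0297 -0.1102  0.034 ]
top 60 [295.5 385.8] [0.0168 0.019  0.034 ]
top 9 [296.6 395.4] [-0.0059  0.0167  0.034 ]
top 9 [290.  396.6] [-0.008  0.033  0.034]
top 9 [310.2 397.9] [-0.0127 -0.017   0.034 ]
side 14 [156.3  23.1] [1.2492 2.262  0.034 ]
side 12 [77.  59.5] [0.5464 1.7632 0.034 ]
side 19 [57.9 83.8] [0.3519 1.4353 0.034 ]
side 195 [289.9 111.1] [0.849  0.4404 0.034 ]
side 41 [290.8 128.8] [0.7491 0.3281 0.034 ]
side 15 [  6.3 131.5] [0.0658 1.0468 0.034 ]
side 18 [116.9 200.3] [0.1589 0.3579 0.034 ]
side 144 [121.3 226.8] [0.1208 0.2439 0.034 ]
side 30 [131.6 222.8] [0.1443 0.2405 0.034 ]
side 27 [406.2 232.3] [ 0.5642 -0.2609  0.034 ]
side 16 [334.9 252.3] [ 0.4036 -0.1842  0.034 ]
side 17 [396.5 253.9] [ 0.4906 -0.2844  0.034 ]
side 22 [366.5 273.9] [ 0.4013 -0.2726  0.034 ]
side 26 [410.3 295.4] [ 0.4152 -0.3677  0.034 ]
side 32 [367.3 309. ] [ 0.3336 -0.3271  0.034 ]
side 44 [399.6 334.1] [ 0.3303 -0.4006  0.034 ]
side 44 [442.4 336.1] [ 0.3777 -0.4565  0.034 ]
side 97 [156.  354.3] [ 0.0186 -0.1256  0.034 ]
```

View pics/w.png

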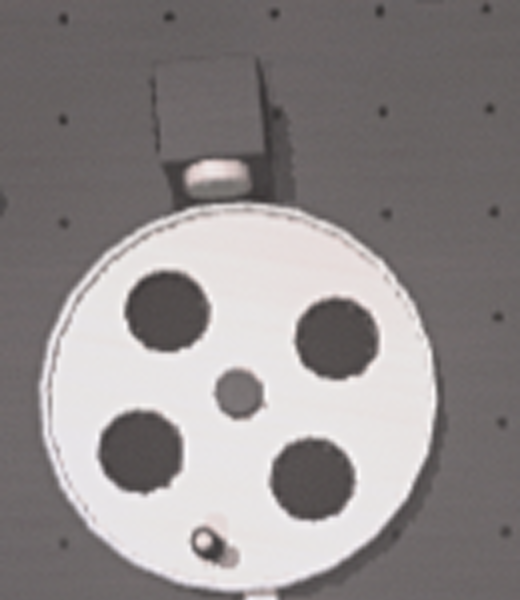

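View pics/k.png

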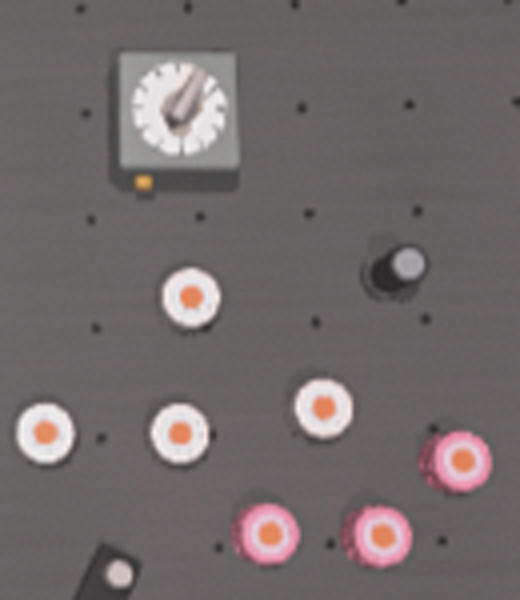

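View pics/w2.png

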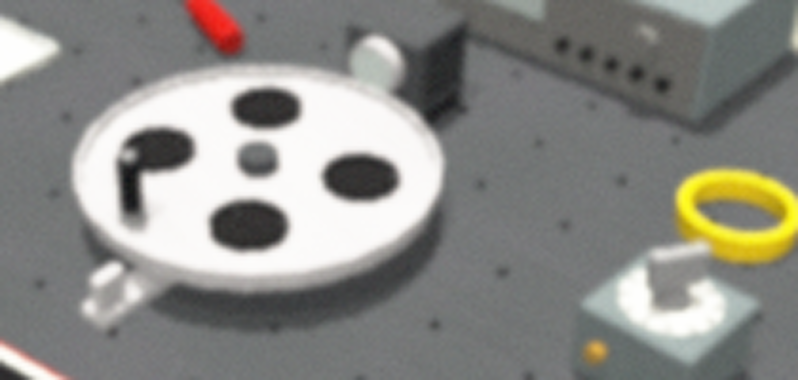

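```bash
cat > g.py <<'E'
from h import *
def blobs(m,lo,hi,box=None):
    n,l,s,c=cv2.connectedComponentsWithStats(m)
    return [(s[i],c[i],l==i) for i in range(1,n) if lo<s[i,4]<hi and (box is None or (box[0]<c[i][0]<box[2] and box[1]<c[i][1]<box[3]))]
if __name__=='__main__':
    P={}
    for n,box,kb in(('top',(240,120,340,218),(386,130,422,168)),('side',(268,158,368,215),(400,200,450,225))):
        im=cv2.imread(f'pics/{n}0.png'); g=cv2.cvtColor(im,cv2.COLOR_BGR2GRAY)
        m=cv2.inRange(g,0,110)
        print(n)
        for s,c,_ in blobs(m,100 if n=='top' else 100,900,box): 
            p=onz(n,*c,.039); print(' hole',s[4],c.round(1),p.round(4))
        for s,c,_ in blobs(cv2.inRange(g,60,150),60,300,box):
            print(' hubmaybe',s,c.round(1),onz(n,*c,.050).round(4))
        # wheel outer rim
        w=cv2.inRange(g,170,255)
        for s,c,mm in blobs(w,2000,20000):
            cs,_=cv2.findContours(mm.astype(np.uint8),cv2.RETR_EXTERNAL,cv2.CHAIN_APPROX_NONE)
            cc=max(cs,key=cv2.contourArea); 
            print(' bright',s,c.round(1), cv2.minAreaRect(cc))
            if n=='top':
                pts=np.array([onz(n,*q[0],.006 if s[4]<3500 else .042)[:2] for q in cc],np.float32); r=cv2.minAreaRect(pts); print('  rect m',r, 'circ',cv2.minEnclosingCircle(cv2.convexHull(pts)))
E
python3 g.py
python3 - <<'E'
import cv2
im=cv2.imread('pics/top0.png')
a=cv2.resize(im[195:240,270:310],None,fx=10,fy=10,interpolation=cv2.INTER_CUBIC)
b=cv2.resize(im[130:175,385:425],None,fx=10,fy=10,interpolation=cv2.INTER_CUBIC)
cv2.imwrite('pics/z1.png',cv2.hconcat([a,b]))
im=cv2.imread('pics/side0.png')
a=cv2.resize(im[170:230,265:305],None,fx=9,fy=9,interpolation=cv2.INTER_CUBIC)
b=cv2.resize(im[195:255,400:450],None,fx=9,fy=9,interpolation=cv2.INTER_CUBIC)
cv2.imwrite('pics/z2.png',cv2.hconcat([a,b]))
E
```

```text
top
 hole 313 [271.3 147.4] [0.626  0.0721 0.039 ]
 hole 311 [313.6 154.3] [ 0.6039 -0.0407  0.039 ]
 hole 319 [264.7 182.5] [0.5313 0.0904 0.039 ]
 hole 317 [307.6 189.4] [ 0.5094 -0.0225  0.039 ]
 hubmaybe [284 163  12  12 115] [289.4 168.1] [0.5657 0.0237 0.05  ]
 bright [   0    0  110   53 5636] [53.5 25.3] ((54.5, 26.0), (52.0, 109.0), 90.0)
  rect m ((0.9900493025779724, 0.6725009679794312), (0.30596426129341125, 0.15547096729278564), 89.36248779296875) circ ((0.9927036762237549, 0.6724714636802673), 0.17051321268081665)
 bright [ 240  121   99   97 5863] [289.4 168.6] ((289.0, 169.0), (96.0, 98.0), 90.0)
  rect m ((0.5672248005867004, 0.025426536798477173), (0.2597232162952423, 0.2594431936740875), 88.35637664794922) circ ((0.5677042007446289, 0.024467479437589645), 0.13209088146686554)
 bright [ 159  158   32   91 2537] [175.  202.9] ((174.52886962890625, 202.86570739746094), (89.4503173828125, 29.8500919342041), 88.09085083007812)
  rect m ((0.4905852973461151, 0.3386206030845642), (0.2418237328529358, 0.07972873002290726), 3.1721384525299072) circ ((0.4901881515979767, 0.3397476375102997), 0.12563340365886688)
side
 hole 129 [319.6 168. ] [0.6256 0.0733 0.039 ]
 hole 214 [289.1 182.2] [0.5159 0.0839 0.039 ]
 hole 169 [344.5 186.2] [ 0.6043 -0.0394  0.039 ]
 hole 195 [314.9 198.9] [ 0.5092 -0.0211  0.039 ]
 hubmaybe [311 163  18  11  69] [319.8 168. ] [0.6133 0.0606 0.05  ]
 hubmaybe [281 174  20  25 118] [288.2 184.2] [0.4973 0.0665 0.05  ]
 hubmaybe [313 178  10   8  69] [317.6 181.6] [0.5593 0.0175 0.05  ]
 hubmaybe [335 181  20  12  68] [344.9 186.7] [ 0.5909 -0.0518  0.05  ]
 hubmaybe [305 193  21  13  72] [314.9 198.8] [ 0.4988 -0.0315  0.05  ]
 bright [ 269  149   98   66 3550] [319.1 184.1] ((317.5559997558594, 185.2742919921875), (58.90821838378906, 96.64067077636719), 78.46537780761719)
```

View pics/z1.png

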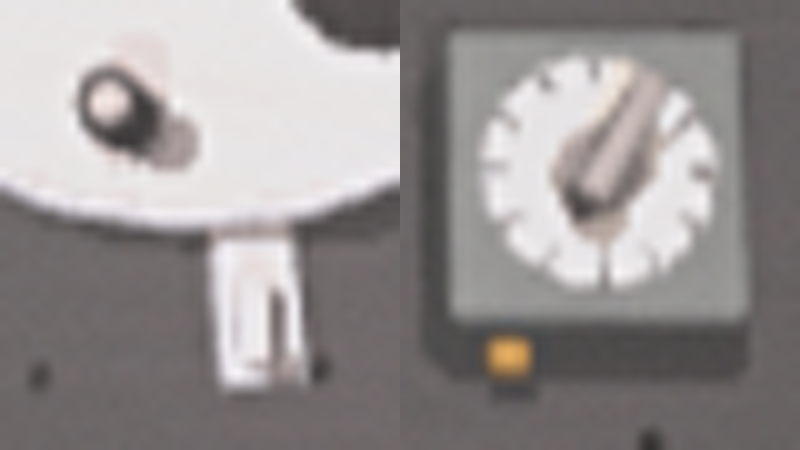

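View pics/z2.png

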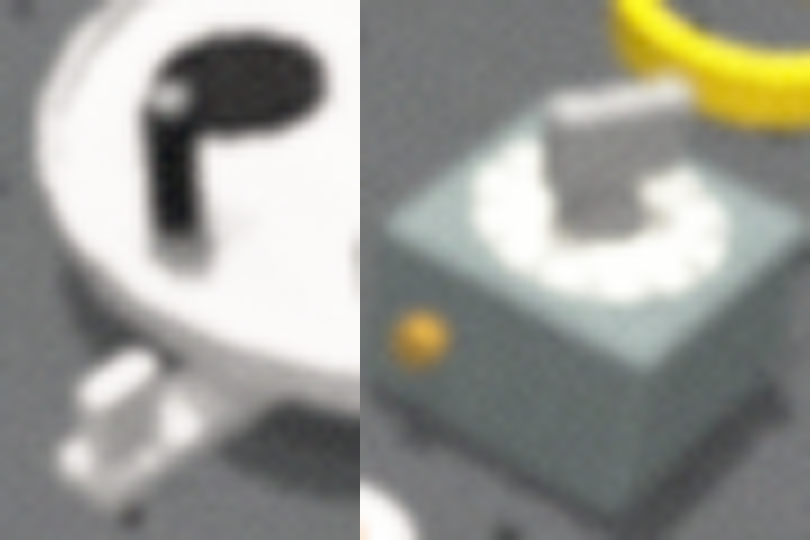

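```bash
python3 - <<'E'
from h import *
f=lambda n,u,v,z:onz(n,u,v,z).round(4)
print('handle top',f('top',280.6,205.2,.086),'side',f('side',265+17/1,0,.086)[:0], f('side',265+170/9,170+95/9,.086))
for h in((.567,.0255),):print('pred handle',proj('top',(.464,.0455,.086)),proj('side',(.464,.0455,.086)))
print('bow top', f('top',404.3,148.8,.095),f('top',410.6,138,.095))
print('bow side',f('side',421.9,207,.095),f('side',436.5,204.4,.095))
print('box top corners',[f('top',u,v,.055)for u,v in((389.5,133.5),(419,133.3),(420,162),(389.8,162))])
print('dial ctr',f('top',385+20,130+17.3,.056))
# pointer
print('ptr corners z.035?',[f('top',270+a/10,195+b/10,.03) for a,b in((212,235),(298,235),(222,385),(305,382))])
print('ptr fin side', f('side',265+112/9,170+382/9,.035), f('side',265+155/9,170+350/9,.035),f('side',265+85/9,170+400/9,.035))
E
```

```text
handle top [0.4634 0.0445 0.086 ] side [] [0.4667 0.046  0.086 ]
pred handle [280.19634687 204.99301398] [283.22200218 181.07381179]
bow top [ 0.5979 -0.2727  0.095 ] [ 0.6258 -0.2903  0.095 ]
bow side [ 0.5969 -0.2719  0.095 ] [ 0.6276 -0.2909  0.095 ]
box top corners [array([ 0.6509, -0.2436,  0.055 ]), array([ 0.6494, -0.322 ,  0.055 ]), array([ 0.5715, -0.3199,  0.055 ]), array([ 0.5737, -0.2405,  0.055 ])]
dial ctr [ 0.612  -0.2825  0.056 ]
ptr corners z.035? [array([0.4346, 0.0228, 0.03  ]), array([4.339e-01, 2.000e-04, 3.000e-02]), array([0.3951, 0.0209, 0.03  ]), array([ 0.3952, -0.0009,  0.03  ])]
ptr fin side [0.4096 0.0115 0.035 ] [0.4272 0.0134 0.035 ] [0.3994 0.0109 0.035 ]
```

Request:
{"api": "step_arm", "payload": {
  "plan": "6 0 0 0 0 0 -6.47;6 0 0 0 0 0 -6.47;6 0 0 0 0 0 -6.47;6 2.4 3.4 0 0 0 0;6 2.4 3.4 0 0 0 0;6 2.4 3.4 0 0 0 0;6 2.4 3.4 0 0 0 0;6 2.4 3.4 0 0 0 0;6 2.4 3.4 0 0 0 0;6 2.4 3.4 0 0 0 0;6 2.4 3.4 0 0 0 0;6 2.4 3.4 0 0 0 0"
}}

```text
clock: 1.1
tool_pos: [0.4409, 0.3287, 0.2265]
orientation: [180.0, 0.0, 0.0]
force: [1.3, -0.7, -0.5]
opening: 0.0599
```

Request:
{"api": "step_arm", "payload": {
  "plan": "6 0.33 4.1 0.5 0 0 0;6 0.33 4.1 0.5 0 0 0;6 0.33 4.1 0.5 0 0 0;6 0.33 4.1 0.5 0 0 0;6 0.33 4.1 0.5 0 0 0;6 0.33 4.1 0.5 0 0 0;6 0.33 4.1 0.5 0 0 0;6 0.33 4.1 0.5 0 0 0;6 0.33 4.1 0.5 0 0 0;6 0.33 4.1 0.5 0 0 0;6 0.33 4.1 0.5 0 0 0;6 0.33 4.1 0.5 0 0 0"
}}

```text
clock: 2.1
tool_pos: [0.4795, -0.1634, 0.1664]
orientation: [-180.0, -0.0, 0.0]
force: [1.3, 0.9, 0.3]
opening: 0.0599
```

```bash
cat > look.py <<'E'
from m import *; import sys
t=sys.argv[1]
print(obs()['joint_pos'].round(1),obs()['clock'])
for n in sys.argv[2:] or ('top','side'):
    im=snap(n,f'{n}{t}.png')
    for a,c,p in cells(im,n):
        if .3<p[0]<.72 and -.5<p[1]<.45: print(n,a,c.round(1),p[:2].round(4))
E
python3 look.py 1
```

```text
[  3.4   7.5 -25.2  -0.  -57.2  86.6] 2.1
top 67 [368.5 153.3] [ 0.6039 -0.1878]
top 14 [381.1 168. ] [ 0.5627 -0.2197]
top 10 [321.7 178. ] [ 0.54   -0.0604]
top 21 [251.3 181. ] [0.5371 0.1265]
top 25 [252.  190.1] [0.5125 0.1248]
top 14 [250.1 214. ] [0.4492 0.1302]
top 12 [276.9 213.3] [0.4489 0.0598]
top 24 [440.5 221.5] [ 0.415  -0.3692]
top 23 [371.  227.8] [ 0.4037 -0.1858]
top 24 [404.7 228. ] [ 0.4007 -0.2742]
top 27 [475.3 234.6] [ 0.3781 -0.458 ]
top 22 [427.1 253.1] [ 0.3339 -0.3288]
top 27 [455.4 253.6] [ 0.3305 -0.4024]
side 14 [311.5 147.8] [0.7015 0.1809]
side 29 [406.4 232.3] [ 0.5645 -0.2613]
side 15 [334.9 252.2] [ 0.4037 -0.1839]
side 16 [396.5 254. ] [ 0.4903 -0.2847]
side 21 [366.4 273.9] [ 0.401  -0.2725]
side 22 [410.5 295.5] [ 0.4152 -0.3681]
side 28 [367.5 309. ] [ 0.3339 -0.3273]
side 40 [399.6 334. ] [ 0.3304 -0.4005]
side 41 [442.2 336. ] [ 0.3776 -0.4563]
```

Request:
{"api": "step_arm", "payload": {
  "plan": "6 0.28 3.05 0.9 0 0 0;6 0.28 3.05 0.9 0 0 0;6 0.28 3.05 0.9 0 0 0;6 0.28 3.05 0.9 0 0 0;6 0 0 3 0 0 0;6 0 0 3 0 0 0;6 0 0 3 0 0 0;6 0 0 2 0 0 0;6 0 0 1 0 0 0;2 0 0 0 0 0 0;2 0 0 0 0 0 0;2 0 0 0 0 0 0"
}}

```text
clock: 3.2
tool_pos: [0.4923, -0.2835, 0.0119]
orientation: [180.0, -0.1, 0.0]
force: [-0.1, 0.6, 0.8]
opening: 0.0453
```

Request:
{"api": "step_arm", "payload": {
  "plan": "2 0 0 0 0 0 0;2 0 0 0 0 0 0;2 0 0 -4 0 0 0;2 0 0 -4 0 0 0;2 0 0 -4 0 0 0;2 1.6 -3.5 0 0 0 0;2 1.6 -3.5 0 0 0 0;2 1.6 -3.5 0 0 0 0;2 1.6 -3.5 0 0 0 0;2 1.6 -3.5 0 0 0 0;2 1.6 -3.5 0 0 0 0;2 1.5 -3.4 0 0 0 0"
}}

```text
clock: 4.2
tool_pos: [0.6027, -0.0374, 0.1316]
orientation: [-180.0, -0.1, 0.0]
force: [0.4, -1.3, -2.3]
opening: 0.0373
```

Request:
{"api": "step_arm", "payload": {
  "plan": "2 0 0 2 0 0 0;2 0 0 2 0 0 0;2 0 0 1.5 0 0 0;2 0 0 0 0 0 0;2 0 0 0 0 0 0"
}}

```text
clock: 4.62
tool_pos: [0.6017, -0.0395, 0.0756]
orientation: [180.0, 0.1, 0.0]
force: [-0.2, -1.2, -0.2]
opening: 0.0372
```

```bash
python3 look.py 2 side
```

```text
[ 14.8  21.7 -19.3   0.  -49.1  75.2] 4.6167
side 12 [310.8 145.8] [0.7095 0.1918]
side 26 [406.3 232.2] [ 0.5647 -0.2607]
side 14 [334.9 252.1] [ 0.404  -0.1836]
side 17 [366.4 273.7] [ 0.4013 -0.2721]
side 22 [410.5 295.5] [ 0.4152 -0.3681]
side 28 [367.5 309. ] [ 0.3339 -0.3273]
side 39 [399.5 334.1] [ 0.3303 -0.4004]
side 42 [442.3 336.1] [ 0.3775 -0.4564]
```

View pics/side2.png

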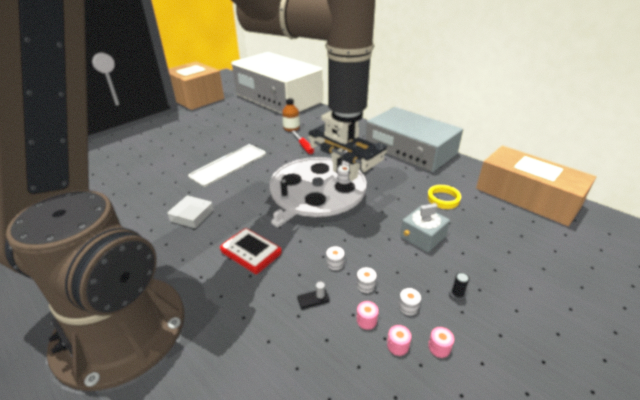

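Request:
{"api": "step_arm", "payload": {
  "plan": "2 0.2 0 1.2 0 0 0;2 0 0 1 0 0 0;2 0 0 0.6 0 0 0;2 0 0 0 0 0 0;2 0 0 0 0 0 0;5.4 0 0 0 0 0 0;5.4 0 0 0 0 0 0;5.4 0 0 0 0 0 0;5.4 0 0 0 0 0 0;5.4 0 0 -3 0 0 0;5.4 0 0 -4 0 0 0;5.4 0 0 -2 0 0 0"
}}

```text
clock: 5.67
tool_pos: [0.6056, -0.0395, 0.1413]
orientation: [180.0, -0.2, 0.0]
force: [0.2, 0.8, 0.3]
opening: 0.0542
```

Request:
{"api": "step_arm", "payload": {
  "plan": "6 -2.53 2.92 0 0 0 0;6 -2.53 2.92 0.3 0 0 0;6 -2.53 2.92 0.5 0 0 0;6 -2.53 2.92 0.5 0 0 0;6 -2.53 2.92 0.5 0 0 0;6 -2.53 2.92 0.5 0 0 0;6 -2.53 2.92 0.5 0 0 0;6 -2.53 2.92 0.5 0 0 0;6 0 0 0 0 0 0"
}}

```text
clock: 6.42
tool_pos: [0.3966, -0.2755, 0.1035]
orientation: [-179.9, 0.2, -0.2]
force: [-0.7, 0.4, -0.7]
opening: 0.06
```

```bash
python3 look.py 3 
```

```text
[-11.4   9.6 -32.4  -0.  -48.2 101.2] 6.4167
top 24 [313.6 151.6] [ 0.6126 -0.0406]
top 17 [395.4 165.5] [ 0.5685 -0.2583]
top 12 [348.8 177.2] [ 0.5402 -0.1325]
top 30 [440.7 200.7] [ 0.4702 -0.3735]
top 22 [371.2 199.8] [ 0.4777 -0.1895]
top 10 [444.  217.8] [ 0.4245 -0.3791]
top 27 [454.1 228.9] [ 0.3947 -0.4036]
top 23 [371.  227.8] [ 0.4037 -0.1858]
top 24 [427.3 253. ] [ 0.3341 -0.3293]
top 27 [455.4 253.6] [ 0.3304 -0.4023]
side 104 [354.3 212.1] [ 0.5407 -0.1258]
side 82 [398.2 217.1] [ 0.5981 -0.216 ]
side 23 [347.3 216.4] [ 0.5162 -0.1241]
side 21 [392.  242.4] [ 0.5138 -0.2566]
side 14 [334.9 252.1] [ 0.404  -0.1836]
side 22 [366.5 273.9] [ 0.4013 -0.2726]
side 22 [410.5 295.5] [ 0.4152 -0.3681]
side 32 [367.3 309. ] [ 0.3336 -0.3271]
side 43 [399.7 334.1] [ 0.3304 -0.4007]
side 41 [442.2 336. ] [ 0.3776 -0.4563]
```

Request:
{"api": "step_arm", "payload": {
  "plan": "6 0 0 3 0 0 0;6 0 0 3 0 0 0;6 0 0 2.3 0 0 0;6 0 0 1 0 0 0;6 0 0 0 0 0 0;2 0 0 0 0 0 0;2 0 0 0 0 0 0;2 0 0 0 0 0 0;2 0 0 0 0 0 0;2 0 0 0 0 0 0;2 0 0 0 0 0 0"
}}

```text
clock: 7.43
tool_pos: [0.4027, -0.273, 0.0126]
orientation: [180.0, -0.1, 0.0]
force: [0.0, 3.8, 7.6]
opening: 0.0374
```

Request:
{"api": "step_arm", "payload": {
  "plan": "2 0 0 -4 0 0 0;2 0 0 -4 0 0 0;2 0 0 -3.5 0 0 0;2 1.5 -3.6 0 0 0 0;2 1.5 -3.6 0 0 0 0;2 1.5 -3.6 0 0 0 0;2 1.5 -3.6 0 0 0 0;2 1.5 -3.6 0 0 0 0;2 1.5 -3.6 0 0 0 0;2 1.5 -3.6 1 0 0 0;2 0 0 3 0 0 0;2 0 0 2 0 0 0"
}}

```text
clock: 8.43
tool_pos: [0.5073, -0.0187, 0.0656]
orientation: [-180.0, -0.1, 0.2]
force: [-0.7, -0.9, -2.5]
opening: 0.0372
```

Request:
{"api": "step_arm", "payload": {
  "plan": "2 0 0 0 0 0 0"
}}

```text
clock: 8.52
tool_pos: [0.5038, -0.0209, 0.063]
orientation: [179.9, 0.4, 0.0]
force: [-1.0, -0.1, -1.7]
opening: 0.037
```

Request:
{"api": "step_arm", "payload": {
  "plan": "2 0.25 0.1 0.6 0 0 0;2 0 0 0.6 0 0 0;2 0 0 0.5 0 0 0;2 0 0 0 0 0 0;5.4 0 0 0 0 0 0;5.4 0 0 0 0 0 0;5.4 0 0 0 0 0 0;5.4 0 0 -3 0 0 0;5.4 0 0 -4 0 0 0;5.4 0 0 -1 0 0 0;5.4 0 0 0 0 0 0;5.4 0 0 0 0 0 0"
}}

```text
clock: 9.52
tool_pos: [0.5099, -0.0217, 0.1309]
orientation: [-179.9, -0.2, -0.0]
force: [-0.6, 0.9, -0.1]
opening: 0.0539
```

```bash
python3 look.py 4 
```

```text
[ 19.6  10.  -27.6  -0.  -52.3  70.4] 9.5167
top 113 [317.3 114.5] [ 0.7158 -0.0532]
top 9 [322.9 140.1] [ 0.6437 -0.0664]
top 29 [269.4 150.1] [0.62   0.0779]
top 10 [319. 146.] [ 0.6277 -0.0555]
top 20 [395.2 165.2] [ 0.5693 -0.2578]
top 11 [328.3 166.5] [ 0.5708 -0.0788]
top 21 [440.6 221.5] [ 0.4151 -0.3694]
top 21 [370.9 227.8] [ 0.4038 -0.1855]
top 21 [475.4 234.8] [ 0.3777 -0.4583]
top 22 [427.1 253.1] [ 0.3339 -0.3288]
top 23 [455.3 253.6] [ 0.3305 -0.402 ]
side 20 [324.6 152.8] [0.7065 0.1287]
side 29 [406.2 232.3] [ 0.5641 -0.261 ]
side 9 [274.7 244.1] [ 0.331  -0.0686]
side 14 [334.9 252.1] [ 0.404  -0.1836]
side 22 [410.5 295.5] [ 0.4152 -0.3681]
side 30 [367.3 309. ] [ 0.3337 -0.3269]
side 41 [399.6 334. ] [ 0.3305 -0.4004]
side 43 [442.3 336.1] [ 0.3776 -0.4566]
```

View pics/side4.png

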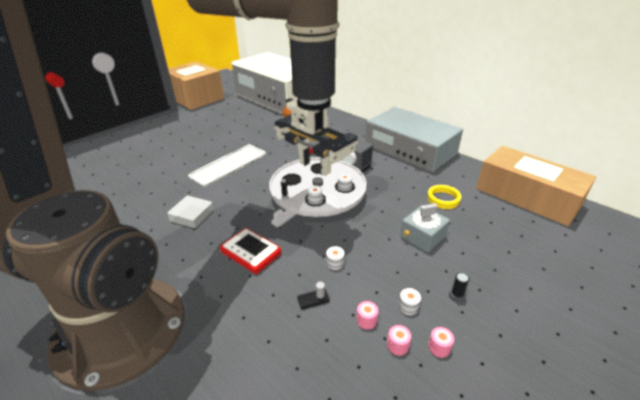

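Request:
{"api": "step_arm", "payload": {
  "plan": "6 -2.1 3.26 0 0 0 0;6 -2.1 3.26 0 0 0 0;6 -2.1 3.26 0 0 0 0;6 -2.1 3.26 0 0 0 0;6 -2.1 3.26 0 0 0 0;6 0 0 3 0 0 0;6 0 0 3 0 0 0;6 0 0 3 0 0 0;6 0 0 1.8 0 0 0;6 0 0 1 0 0 0;6 0 0 0 0 0 0;2 0 0 0 0 0 0"
}}

```text
clock: 10.62
tool_pos: [0.4033, -0.185, 0.0106]
orientation: [180.0, 0.2, 0.0]
force: [-0.4, 1.1, 1.1]
opening: 0.0572
```

Request:
{"api": "step_arm", "payload": {
  "plan": "2 0 0 0 0 0 0;2 0 0 0 0 0 0;2 0 0 0 0 0 0;2 0 0 0 0 0 0;2 0 0 0 0 0 0"
}}

```text
clock: 11.03
tool_pos: [0.4049, -0.185, 0.0123]
orientation: [180.0, -0.1, 0.0]
force: [-0.7, 1.5, 5.7]
opening: 0.0375
```

Request:
{"api": "step_arm", "payload": {
  "plan": "2 0 0 -4 0 0 0;2 0 0 -4 0 0 0;2 0 0 -4 0 0 0;2 2.45 -2.86 0 0 0 0;2 2.45 -2.86 0 0 0 0;2 2.45 -2.86 0 0 0 0;2 2.45 -2.86 0 0 0 0;2 2.45 -2.86 0 0 0 0;2 2.45 -2.86 0 0 0 0;2 2.45 -2.86 0 0 0 0;2 2.45 -2.86 0 0 0 0;2 2.45 -2.86 0 0 0 0"
}}

```text
clock: 12.03
tool_pos: [0.6254, 0.074, 0.1315]
orientation: [-180.0, 0.0, 0.0]
force: [0.7, -1.5, -0.8]
opening: 0.0374
```

Request:
{"api": "step_arm", "payload": {
  "plan": "2 0 0 3 0 0 0;2 0 0 2.5 0 0 0;2 0 0 0 0 0 0;2 0 0 0 0 0 0;2 0 0 0 0 0 0"
}}

```text
clock: 12.45
tool_pos: [0.6253, 0.0722, 0.0779]
orientation: [180.0, -0.1, 0.0]
force: [-0.5, 0.7, -1.2]
opening: 0.0372
```

Request:
{"api": "step_arm", "payload": {
  "plan": "2 0 0 1.4 0 0 0;2 0 0 1 0 0 0;2 0 0 0.6 0 0 0;2 0 0 0 0 0 0;5.4 0 0 0 0 0 0;5.4 0 0 0 0 0 0;5.4 0 0 0 0 0 0;5.4 0 0 -3 0 0 0;5.4 0 0 -4 0 0 0;5.4 0 0 -1 0 0 0;5.4 -1.5 3.5 0 0 0 0;5.4 -1.5 3.5 0 0 0 0"
}}

```text
clock: 13.45
tool_pos: [0.5957, 0.0032, 0.128]
orientation: [-179.9, -0.2, 0.2]
force: [0.1, -1.6, -0.6]
opening: 0.054
```

```bash
python3 look.py 5 |grep -v 'side [0-9]* \[3[0-9][0-9].*[12][0-9][0-9]\.[0-9]*\] \[0.[567]'
```

```text
[ 19.1  17.7 -17.3   0.  -54.8  71.1] 13.45
top 17 [315.8 129.5] [ 0.6739 -0.048 ]
top 19 [395.1 165.2] [ 0.5692 -0.2576]
top 22 [307.5 188.1] [ 0.5137 -0.0222]
top 21 [440.6 221.5] [ 0.4151 -0.3694]
top 15 [189.4 234.3] [0.4004 0.2882]
top 21 [475.4 234.8] [ 0.3777 -0.4583]
top 22 [427.1 253.1] [ 0.3339 -0.3288]
top 23 [455.3 253.6] [ 0.3305 -0.402 ]
side 28 [406.2 232.4] [ 0.564  -0.2611]
side 22 [410.5 295.5] [ 0.4152 -0.3681]
side 30 [367.3 309. ] [ 0.3337 -0.3269]
side 42 [399.7 334. ] [ 0.3305 -0.4005]
side 43 [442.3 336.1] [ 0.3776 -0.4566]
```

Request:
{"api": "step_arm", "payload": {
  "plan": "6 -1.64 3.37 0 0 0 0;6 -1.64 3.37 0 0 0 0;6 -1.64 3.37 0 0 0 0;6 -1.64 3.37 0 0 0 0;6 -1.64 3.37 0 0 0 0;6 -1.64 3.37 0 0 0 0;6 -1.64 3.37 0 0 0 0;6 -1.64 3.37 0 0 0 0;6 -1.64 3.37 0 0 0 0;6 -1.64 3.37 0 0 0 0;6 -1.64 3.37 0 0 0 0;6 0 0 3 0 0 0"
}}

```text
clock: 14.55
tool_pos: [0.4154, -0.3746, 0.1014]
orientation: [179.7, -0.5, -0.1]
force: [3.5, 0.0, 0.3]
opening: 0.0599
```

Request:
{"api": "step_arm", "payload": {
  "plan": "6 0 0 3 0 0 0;6 0 0 3 0 0 0;6 0 0 0 0 0 0;6 0 0 0 0 0 0"
}}

```text
clock: 14.88
tool_pos: [0.4135, -0.3681, 0.0359]
orientation: [-179.9, 0.2, 0.0]
force: [0.4, -0.6, 0.4]
opening: 0.0598
```

Request:
{"api": "step_arm", "payload": {
  "plan": "6 0.1 0 1.5 0 0 0;6 0 0 1 0 0 0;6 0 0 0 0 0 0;2 0 0 0 0 0 0;2 0 0 0 0 0 0;2 0 0 0 0 0 0;2 0 0 0 0 0 0;2 0 0 0 0 0 0;2 0 0 0 0 0 0"
}}

```text
clock: 15.63
tool_pos: [0.4158, -0.3685, 0.0124]
orientation: [180.0, -0.1, 0.0]
force: [-0.6, 2.1, 7.0]
opening: 0.0373
```

Request:
{"api": "step_arm", "payload": {
  "plan": "2 0 0 -4 0 0 0;2 0 0 -4 0 0 0;2 0 0 -4 0 0 0;2 0.96 -3.83 0 0 0 0;2 0.96 -3.83 0 0 0 0;2 0.96 -3.83 0 0 0 0;2 0.96 -3.83 0 0 0 0;2 0.96 -3.83 0 0 0 0;2 0.96 -3.83 0 0 0 0;2 0.96 -3.83 0 0 0 0;2 0.96 -3.83 0 0 0 0;2 0.96 -3.83 0 0 0 0"
}}

```text
clock: 16.63
tool_pos: [0.5015, -0.0217, 0.1317]
orientation: [-180.0, -0.0, -0.0]
force: [0.1, 0.2, -1.8]
opening: 0.0375
```

Request:
{"api": "step_arm", "payload": {
  "plan": "2 0.96 -3.83 0 0 0 0;2 0.96 -3.83 0 0 0 0;2 0.96 -3.83 0 0 0 0;2 0 0 2 0 0 0;2 0 0 2 0 0 0;2 0 0 1.5 0 0 0;2 0 0 0 0 0 0;2 0 0 0 0 0 0;2 0 0 0 0 0 0"
}}

```text
clock: 17.38
tool_pos: [0.5311, 0.0913, 0.0774]
orientation: [-180.0, -0.1, 0.0]
force: [0.0, 0.4, -0.1]
opening: 0.0375
```

Request:
{"api": "step_arm", "payload": {
  "plan": "2 0 0 1.4 0 0 0;2 0 0 1 0 0 0;2 0 0 0.55 0 0 0;2 0 0 0 0 0 0;5.4 0 0 0 0 0 0;5.4 0 0 0 0 0 0;5.4 0 0 0 0 0 0;5.4 0 0 -3 0 0 0;5.4 0 0 -4 0 0 0;5.4 0 0 -3 0 0 0;5.4 0.8 3.7 0 0 0 0;5.4 0.8 3.7 0 0 0 0"
}}

```text
clock: 18.38
tool_pos: [0.5481, 0.0183, 0.15]
orientation: [-179.9, -0.3, 0.2]
force: [1.3, -0.1, -0.9]
opening: 0.0539
```

Request:
{"api": "step_arm", "payload": {
  "plan": "5 0.8 3.7 0 0 0 0;5 0.8 3.7 0 0 0 0;5 0.8 3.7 0 0 0 0;5 0.8 3.7 0 0 0 0;5 0.8 3.7 0 0 0 0;5 0.8 3.7 0 0 0 0;5 0.8 3.7 0 0 0 0;5 0.8 3.7 0 0 0 0;5 0 0 0 0 0 0;5 0 0 0 0 0 0"
}}

```text
clock: 19.22
tool_pos: [0.6099, -0.2809, 0.1461]
orientation: [-180.0, 0.1, -0.2]
force: [0.2, 1.2, 0.1]
opening: 0.0498
```

```bash
python3 look.py 6 >/dev/null; python3 - <<'E'
import cv2
a=cv2.imread('pics/top6.png')[110:230,230:360];b=cv2.imread('pics/side6.png')[130:240,250:460]
cv2.imwrite('pics/c6.png',cv2.hconcat([cv2.resize(a,(400,370)),cv2.resize(b,(400,210*1)).copy() if 0 else cv2.resize(cv2.copyMakeBorder(b,0,84,0,0,cv2.BORDER_CONSTANT),(400,370))]))
E
```

```text
(no output)
```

View pics/c6.png

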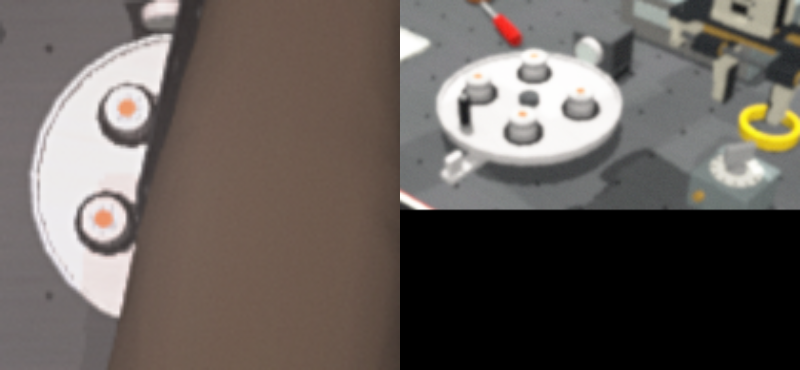

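Request:
{"api": "step_arm", "payload": {
  "plan": "5 0 0 0 0 0 6.4;5 0 0 0 0 0 6.4;5 0 0 0 0 0 6.4;5 0 0 0 0 0 6.4;5 0 0 0 0 0 6.4;5 0 0 0 0 0 0;5 0 0 0 0 0 0;5 0 0 0 0 0 0"
}}

```text
clock: 19.98
tool_pos: [0.6106, -0.2778, 0.1474]
orientation: [-180.0, -0.0, -31.7]
force: [0.0, 0.1, -0.1]
opening: 0.0498
```

```bash
python3 - <<'E'
from h import *
o=obs(); print(o['tool_pos'],o['orientation'],o['joint_pos'])
y=np.radians(o['orientation'][2]); d=np.array([.612,-.2815])-o['tool_pos'][:2]
print('tool dx,dy cm',100*(d@[np.cos(y),np.sin(y)]),100*(d@[np.sin(y),-np.cos(y)]))
E
```

```text
[ 0.6105842  -0.27780205  0.147357  ] [-1.79992357e+02 -1.16231182e-02 -3.17229491e+01] [-7.85180008e+00  2.32952784e+01 -5.87351842e+00 -2.61775455e-03
 -6.08174814e+01  6.61301279e+01]
tool dx,dy cm 0.3148708643566021 0.24010348978759136
```

Request:
{"api": "step_arm", "payload": {
  "plan": "5 0.3 0.25 1.5 0 0 0;5 0 0 2 0 0 0;5 0 0 2 0 0 0;5 0 0 1.3 0 0 0;5 0 0 0.5 0 0 0;5 0 0 0 0 0 0;0.5 0 0 0 0 0 0;0.5 0 0 0 0 0 0;0.5 0 0 0 0 0 0;0.5 0 0 0 0 0 0;0.5 0 0 0 0 0 0;0.5 0 0 0 0 0 0"
}}

```text
clock: 20.98
tool_pos: [0.612, -0.2824, 0.0746]
orientation: [-180.0, -0.0, -32.0]
force: [4.4, 7.4, 2.6]
opening: 0.0153
```

Request:
{"api": "step_arm", "payload": {
  "plan": "0.5 0 0 0 0 0 0;0.5 0 0 0 0 0 0;0.5 0 0 0 0 0 0;0.5 0 0 0 0 0 0"
}}

```text
clock: 21.32
tool_pos: [0.6136, -0.2802, 0.0746]
orientation: [-179.8, -0.1, -32.0]
force: [3.0, 11.3, 1.5]
opening: 0.0097
```

```bash
python3 - <<'E'
from h import *
o=obs(); print(o)
snap('side','side7.png')
E
```

```text
{'clock': 21.3167, 'joint_pos': array([ -8.10123394,  27.37326309,  -9.77642446,  -0.16504886,
       -52.68004699,  66.24578398]), 'qvel': array([ 0.06044241, -0.07378089, -0.05254399,  0.03056842, -0.00249043,
        0.01615455]), 'tau': array([-7.73518145e+00, -6.11407542e+01,  2.28340387e+01,  8.62360865e+00,
       -6.13773353e-01, -1.49822503e-02]), 'tool_pos': array([ 0.6135521 , -0.28019264,  0.07459238]), 'orientation': array([-1.79811052e+02, -1.02743859e-01, -3.19554878e+01]), 'force': array([ 2.9616837 , 11.28097786,  1.4679676 ]), 'moment': array([ 4.05143793, -1.26184351,  0.0317906 ]), 'opening': 0.009712506497173609}
```

View pics/side7.png

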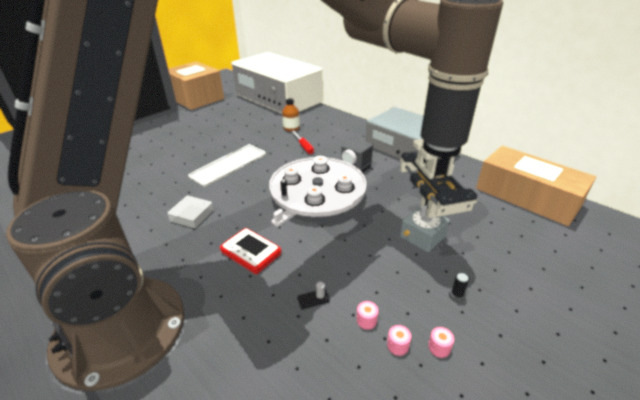

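Request:
{"api": "step_arm", "payload": {
  "plan": "0.5 0 -0.2 0 0 0 0;0.5 0 0 0 0 0 3;0.5 0 0 0 0 0 6;0.5 0 0 0 0 0 7;0.5 0 0 0 0 0 7;0.5 0 0 0 0 0 7;0.5 0 0 0 0 0 7;0.5 0 0 0 0 0 7;0.5 0 0 0 0 0 7;0.5 0 0 0 0 0 7"
}}

```text
clock: 22.2
tool_pos: [0.6123, -0.2807, 0.0746]
orientation: [180.0, -0.0, -90.3]
force: [-1.9, 1.9, 4.2]
opening: 0.0096
```

```bash
cat >o.py <<'E'
from h import *
o=obs()
for k in('tool_pos','orientation','joint_pos','force','moment'): print(k,np.round(o[k],4 if k=='tool_pos' else 2))
E
python3 o.py
```

```text
tool_pos [ 0.6123 -0.2807  0.0746]
orientation [ 1.7995e+02 -1.0000e-02 -9.0330e+01]
joint_pos [-8.080e+00  2.739e+01 -9.830e+00  2.000e-02 -5.283e+01  7.740e+00]
force [-1.92  1.89  4.23]
moment [0.71 1.03 0.09]
```

Request:
{"api": "step_arm", "payload": {
  "plan": "0.5 0 0 0 0 0 7;0.5 0 0 0 0 0 7;0.5 0 0 0 0 0 7;0.5 0 0 0 0 0 7;0.5 0 0 0 0 0 7;0.5 0 0 0 0 0 7;0.5 0 0 0 0 0 7;0.5 0 0 0 0 0 7;0.5 0 0 0 0 0 7;0.5 0 0 0 0 0 7;0.5 0 0 0 0 0 7;0.5 0 0 0 0 0 7"
}}

```text
clock: 23.2
tool_pos: [0.6108, -0.2794, 0.0745]
orientation: [179.9, -0.2, -174.3]
force: [-7.5, 9.6, 10.9]
opening: 0.0099
```

```bash
python3 o.py
```

```text
tool_pos [ 0.6108 -0.2794  0.0745]
orientation [ 179.88   -0.19 -174.34]
joint_pos [ -8.03  27.33  -9.89  -0.09 -52.99 -76.26]
force [-7.48  9.58 10.95]
moment [3.7  2.49 0.11]
```

Request:
{"api": "step_arm", "payload": {
  "plan": "0.5 0.1 0.1 0 0 0 5;0.5 0 0 0 0 0 6;0.5 0 0 0 0 0 6;0.5 0 0 0 0 0 6;0.5 0 0 0 0 0 6;0.5 0 0 0 0 0 6;0.5 0 0 0 0 0 6;0.5 0 0 0 0 0 6"
}}

```text
clock: 23.87
tool_pos: [0.6111, -0.2782, 0.0745]
orientation: [180.0, -0.1, 138.7]
force: [-3.4, 10.9, 6.0]
opening: 0.0099
```

```bash
python3 o.py
```

```text
tool_pos [ 0.6111 -0.2782  0.0745]
orientation [ 1.7996e+02 -1.1000e-01  1.3872e+02]
joint_pos [-7.9300e+00  2.7250e+01 -1.0020e+01 -1.2000e-01 -5.2800e+01 -1.2327e+02]
force [-3.43 10.93  6.04]
moment [3.92 0.89 0.15]
```

Request:
{"api": "step_arm", "payload": {
  "plan": "0.5 0 0 0 0 0 6;0.5 0 0 0 0 0 6;0.5 0 0 0 0 0 6;0.5 0 0 0 0 0 6;0.5 0 0 0 0 0 6;0.5 0 0 0 0 0 6;0.5 0 0 0 0 0 5;0.5 0 0 0 0 0 0;0.5 0 0 0 0 0 0"
}}

```text
clock: 24.62
tool_pos: [0.6121, -0.2777, 0.0746]
orientation: [179.9, -0.1, 98.0]
force: [-0.7, 12.1, 5.0]
opening: 0.0096
```

```bash
python3 o.py; python3 - <<'E'
from h import *
im=snap('side','side8.png')
cv2.imwrite('pics/c8.png',cv2.resize(im[160:260,380:480],None,fx=5,fy=5))
E
```

```text
tool_pos [ 0.6121 -0.2777  0.0746]
orientation [ 1.7994e+02 -1.1000e-01  9.7990e+01]
joint_pos [-7.9000e+00  2.7260e+01 -9.9900e+00 -1.5000e-01 -5.2730e+01 -1.6402e+02]
force [-0.72 12.09  5.02]
moment [ 4.28 -0.    0.01]
```

View pics/c8.png

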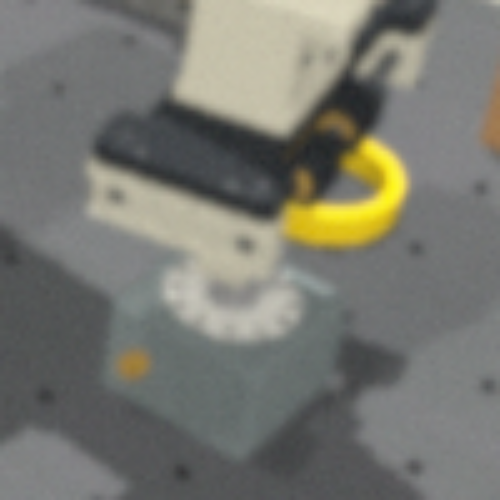

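Request:
{"api": "step_arm", "payload": {
  "plan": "4 0 0 0 0 0 0;4 0 0 0 0 0 0;4 0 0 0 0 0 0;4 0 0 0 0 0 0;4 0 0 -2 0 0 0;4 0 0 -2 0 0 0;4 0 0 0 0 0 -7;4 0 0 0 0 0 -7;4 0 0 0 0 0 -7;4 0 0 0 0 0 -7;4 0 0 0 0 0 -7;4 0 0 0 0 0 -7"
}}

```text
clock: 25.67
tool_pos: [0.6115, -0.2802, 0.1139]
orientation: [-180.0, -0.0, 140.3]
force: [0.3, -0.2, -0.7]
opening: 0.0399
```

Request:
{"api": "step_arm", "payload": {
  "plan": "4 0 0 0 0 0 -7;4 0 0 0 0 0 -7;4 0 0 0 0 0 -7;4 0 0 0 0 0 -7;4 0 0 0 0 0 -7;4 0 0 0 0 0 -7;4 0 0 0 0 0 -7;4 0 0 0 0 0 -7;4 0 0 0 0 0 -7;4 0 0 0 0 0 -7;4 0 0 0 0 0 -7;4 0 0 0 0 0 -7"
}}

```text
clock: 26.67
tool_pos: [0.6114, -0.2802, 0.1139]
orientation: [180.0, -0.0, -135.7]
force: [0.1, -0.1, 0.2]
opening: 0.0401
```

Request:
{"api": "step_arm", "payload": {
  "plan": "4 0 0 0 0 0 -7;4 0 0 0 0 0 -7;4 0 0 0 0 0 -7;4 0 0 0 0 0 -7;4 0 0 0 0 0 -7;4 0 0 0 0 0 -7;4 0 0 0 0 0 -7;4 0 0 0 0 0 -5;4 0 0 0 0 0 0;4 0 0 0 0 0 0"
}}

```text
clock: 27.5
tool_pos: [0.6115, -0.2801, 0.1139]
orientation: [180.0, 0.0, -82.2]
force: [-0.0, -0.8, 0.1]
opening: 0.0399
```

```bash
python3 o.py; python3 - <<'E'
from h import *
im=snap('side','side9.png')
cv2.imwrite('pics/c9.png',cv2.resize(im[160:260,380:480],None,fx=5,fy=5))
E
```

```text
tool_pos [ 0.6115 -0.2801  0.1139]
orientation [179.98   0.   -82.19]
joint_pos [-8.040e+00  2.512e+01 -7.750e+00  1.000e-02 -5.715e+01  1.585e+01]
force [-0.05 -0.8   0.06]
moment [ 0.06 -0.03  0.07]
```

View pics/c9.png

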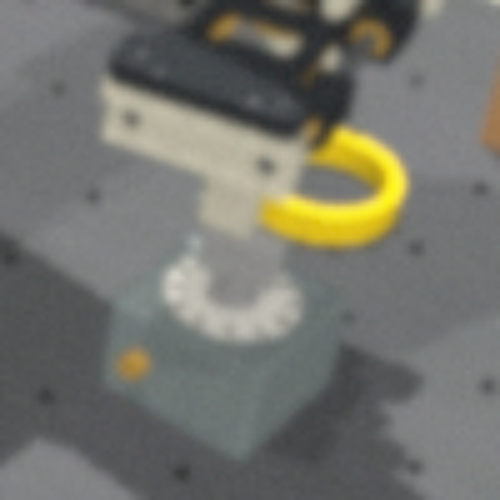

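Request:
{"api": "step_arm", "payload": {
  "plan": "4 -0.1 0 1.5 0 0 0;4 0 0 1.5 0 0 0;4 0 0 1 0 0 0;4 0 0 0 0 0 0;0.5 0 0 0 0 0 0;0.5 0 0 0 0 0 0;0.5 0 0 0 0 0 0;0.5 0 0 0 0 0 0;0.5 0 0 0 0 0 0;0.5 0 0 0 0 0 0;0.5 0 0 0 0 0 0;0.5 0 0 0 0 0 0"
}}

```text
clock: 28.55
tool_pos: [0.6122, -0.2789, 0.0747]
orientation: [-179.9, -0.0, -82.0]
force: [0.5, 0.5, 3.1]
opening: 0.0099
```

Request:
{"api": "step_arm", "payload": {
  "plan": "0.5 0 0 0 0 0 5;0.5 0 0 0 0 0 5"
}}

```text
clock: 28.72
tool_pos: [0.6122, -0.2789, 0.0747]
orientation: [-179.9, -0.0, -92.2]
force: [0.8, 2.5, 3.7]
opening: 0.0097
```

```bash
python3 o.py
```

```text
tool_pos [ 0.6122 -0.2789  0.0747]
orientation [-1.7992e+02 -2.0000e-02 -9.2180e+01]
joint_pos [-7.920e+00  2.725e+01 -1.005e+01  2.000e-02 -5.262e+01  5.720e+00]
force [0.81 2.52 3.71]
moment [ 0.45 -0.45  0.37]
```

Request:
{"api": "step_arm", "payload": {
  "plan": "0.5 0 0 0 0 0 3;0.5 0 0 0 0 0 0"
}}

```text
clock: 28.88
tool_pos: [0.6122, -0.2789, 0.0747]
orientation: [-179.9, -0.0, -95.1]
force: [0.8, 0.3, 4.4]
opening: 0.0103
```

```bash
python3 o.py
```

```text
tool_pos [ 0.6122 -0.2789  0.0747]
orientation [-1.7993e+02 -3.0000e-02 -9.5060e+01]
joint_pos [-7.910e+00  2.725e+01 -1.005e+01  3.000e-02 -5.262e+01  2.840e+00]
force [0.76 0.28 4.41]
moment [ 0.45 -0.43  0.7 ]
```

Request:
{"api": "step_arm", "payload": {
  "plan": "0.5 0 0 0 0 0 4;0.5 0 0 0 0 0 0"
}}

```text
clock: 29.05
tool_pos: [0.6122, -0.2789, 0.0747]
orientation: [-179.9, -0.0, -99.0]
force: [1.1, 1.1, 3.5]
opening: 0.0111
```

```bash
python3 o.py
```

```text
tool_pos [ 0.6122 -0.2789  0.0747]
orientation [-1.7993e+02 -2.0000e-02 -9.8990e+01]
joint_pos [-7.910e+00  2.725e+01 -1.005e+01  3.000e-02 -5.262e+01 -1.100e+00]
force [1.13 1.15 3.53]
moment [ 0.47 -0.51  0.8 ]
```

Request:
{"api": "step_arm", "payload": {
  "plan": "0.5 0 0 0 0 0 -6;0.5 0 0 0 0 0 0;4 0 0 0 0 0 0;4 0 0 0 0 0 0;4 0 0 0 0 0 0;4 0 0 0 0 0 0;4 0 0 0 0 0 0;4 0 0 -2 0 0 0;4 0 0 -3 0 0 0;4 0 0 -3 0 0 0"
}}

```text
clock: 29.88
tool_pos: [0.6105, -0.2787, 0.1537]
orientation: [179.8, 0.0, -93.0]
force: [1.6, 0.2, 0.6]
opening: 0.0401
```

```bash
python3 o.py; python3 - <<'E'
from h import *
im=snap('side','side10.png')
cv2.imwrite('pics/c10.png',cv2.resize(im[160:260,380:480],None,fx=5,fy=5))
E
```

```text
tool_pos [ 0.6105 -0.2787  0.1537]
orientation [ 1.7981e+02  2.0000e-02 -9.3030e+01]
joint_pos [-7.940e+00  2.315e+01 -5.220e+00 -1.000e-02 -6.182e+01  4.910e+00]
force [1.58 0.21 0.58]
moment [ 0.05 -0.2  -0.03]
```

View pics/c10.png

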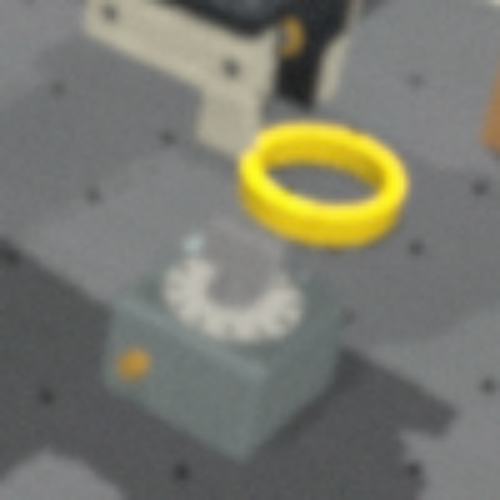

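```bash
python3 - <<'E'
from h import *
for yaw in(-60,-75,-82,-91,-95):
    y=np.radians(yaw); print(yaw,[((proj('side',(.6122+s*.019*np.cos(y),-.2789+s*.019*np.sin(y),.095))-[380,160])*5).round(0) for s in(-1,1)])
E
```

```text
-60 [array([198., 221.]), array([285., 232.])]
-75 [array([200., 214.]), array([283., 238.])]
-82 [array([202., 212.]), array([282., 241.])]
-91 [array([205., 209.]), array([278., 244.])]
-95 [array([206., 207.]), array([277., 245.])]
```

View pics/side10.png

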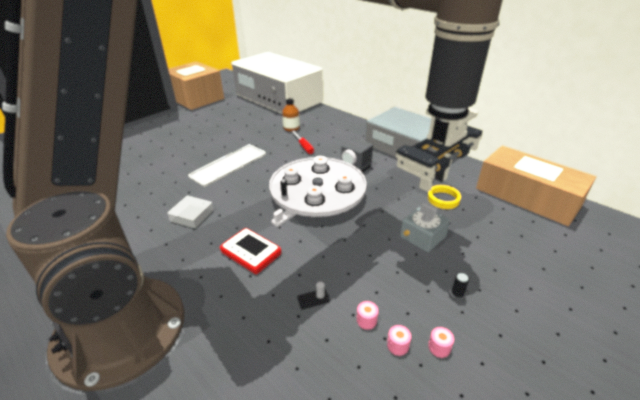

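Request:
{"api": "step_arm", "payload": {
  "plan": "4 0 0 0 0 0 -7.15;4 0 0 0 0 0 -7.15;4 0 0 0 0 0 -7.15;4 0 0 0 0 0 -7.15;4 0 0 0 0 0 -7.15;4 0 0 0 0 0 -7.15;4 0 0 0 0 0 -7.15;4 0 0 0 0 0 -7.15;4 0 0 0 0 0 -7.15;4 0 0 0 0 0 -7.15;4 0 0 0 0 0 -7.15;4 0 0 0 0 0 -7.15"
}}

```text
clock: 30.93
tool_pos: [0.6114, -0.2788, 0.1537]
orientation: [-180.0, 0.0, -6.9]
force: [-0.3, 0.3, 0.1]
opening: 0.0398
```

Request:
{"api": "step_arm", "payload": {
  "plan": "4 0 0 0 0 0 -7.15;4 -1.48 -3.24 0 0 0 0;4 -1.48 -3.24 0 0 0 0;4 -1.48 -3.24 0 0 0 0;4 -1.48 -3.24 0 0 0 0;4 -1.48 -3.24 0 0 0 0;4 -1.48 -3.24 0 0 0 0;4 -1.48 -3.24 0 0 0 0;4 -1.48 -3.24 0 0 0 0;4 -1.48 -3.24 0 0 0 0;4 -1.48 -3.24 0 0 0 0;4 0 0 0 0 0 0"
}}

```text
clock: 31.93
tool_pos: [0.462, 0.0491, 0.1543]
orientation: [-179.9, -0.0, 0.1]
force: [0.0, 0.2, 0.4]
opening: 0.0399
```

Request:
{"api": "step_arm", "payload": {
  "plan": "4 0 0 0 0 0 0;4 0 0 0 0 0 0;4 0 0 0 0 0 0"
}}

```text
clock: 32.18
tool_pos: [0.4641, 0.0447, 0.154]
orientation: [180.0, 0.0, -0.1]
force: [-0.3, -0.8, -0.2]
opening: 0.0397
```

```bash
python3 o.py; python3 - <<'E'
from h import *
im=snap('top','top11.png')
cv2.imwrite('pics/c11.png',cv2.hconcat([cv2.resize(im[130:175,385:425],(533,600),interpolation=cv2.INTER_CUBIC)]))
E
```

```text
tool_pos [0.4641 0.0447 0.154 ]
orientation [ 1.7999e+02  1.0000e-02 -1.0000e-01]
joint_pos [ 29.79   4.36 -30.75   0.   -54.9   60.1 ]
force [-0.26 -0.77 -0.18]
moment [-0.08 -0.04 -0.  ]
```

View pics/c11.png

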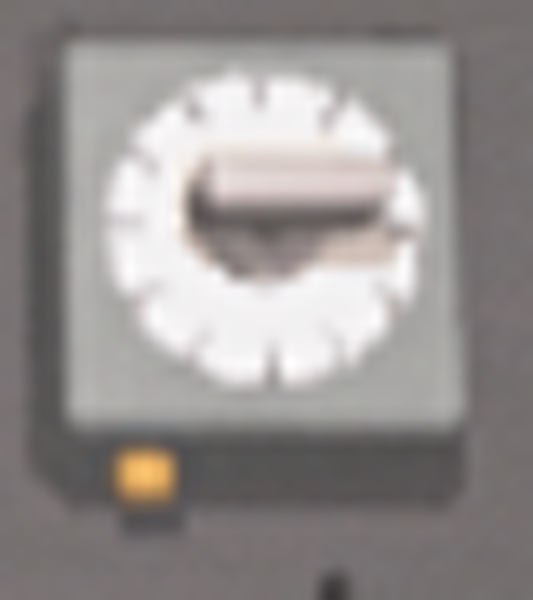

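Request:
{"api": "step_arm", "payload": {
  "plan": "4 0 0 2.5 0 0 0;4 0 0 2.5 0 0 0;4 0 0 2.5 0 0 0;4 0 0 1.7 0 0 0;4 0 0 1 0 0 0;4 0 0 0 0 0 0;1.5 0 0 0 0 0 0;1.5 0 0 0 0 0 0;1.5 0 0 0 0 0 0;1.5 0 0 0 0 0 0;1.5 0 0 0 0 0 0;1.5 0 0 0 0 0 0"
}}

```text
clock: 33.23
tool_pos: [0.4646, 0.0455, 0.0529]
orientation: [-180.0, -0.1, -0.0]
force: [0.4, 0.8, 5.5]
opening: 0.0172
```

```bash
python3 o.py; python3 - <<'E'
from h import *
im=snap('side','side12.png')
cv2.imwrite('pics/c12.png',cv2.resize(im[110:250,240:400],None,fx=4,fy=4))
E
```

```text
tool_pos [0.4646 0.0455 0.0529]
orientation [-1.7996e+02 -1.0000e-01 -3.0000e-02]
joint_pos [ 2.988e+01  1.224e+01 -3.789e+01  3.000e-02 -3.976e+01  6.007e+01]
force [0.45 0.81 5.46]
moment [-0.14 -0.02 -0.03]
```

View pics/c12.png

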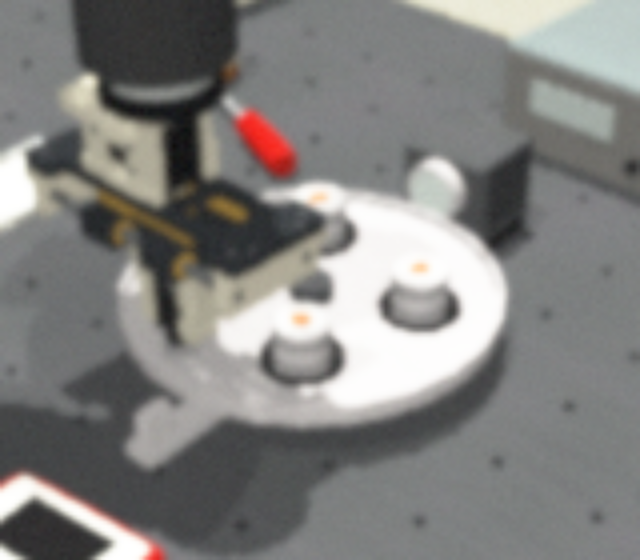

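```bash
cat > circ.py <<'E'
import sys,numpy as np
# circ.py startdeg list-of-steps ; start rounding from exact circle
hub=np.array([.567,.0255]); 
a=float(sys.argv[1]); steps=[float(s) for s in sys.argv[2].split(',')]
f=lambda a:100*np.array([.105*np.cos(np.radians(a)),-.105*np.sin(np.radians(a))])
p=f(a); out=[]
for s in steps:
    a+=s; d=(f(a)-p).round(2); p=p+d; out.append(f'1.5 {d[0]:g} {d[1]:g} 0 0 0 0')
print(';'.join(out)); print('end',a,(hub+[.105*np.cos(np.radians(a)),.105*np.sin(np.radians(a))]).round(4))
E
python3 circ.py 169.05 1,2,3,4,5,5,5,5,5,5,5,5
python3 circ.py 219.05 5,5,5,5,5,5,5,5,5,5,5,5
```

```text
1.5 -0.03 0.18 0 0 0 0;1.5 -0.06 0.36 0 0 0 0;1.5 -0.06 0.55 0 0 0 0;1.5 -0.04 0.73 0 0 0 0;1.5 0.03 0.92 0 0 0 0;1.5 0.1 0.91 0 0 0 0;1.5 0.18 0.89 0 0 0 0;1.5 0.26 0.88 0 0 0 0;1.5 0.34 0.85 0 0 0 0;1.5 0.41 0.82 0 0 0 0;1.5 0.48 0.78 0 0 0 0;1.5 0.54 0.74 0 0 0 0
end 219.05 [ 0.4855 -0.0406]
1.5 0.61 0.69 0 0 0 0;1.5 0.66 0.63 0 0 0 0;1.5 0.72 0.57 0 0 0 0;1.5 0.76 0.5 0 0 0 0;1.5 0.81 0.44 0 0 0 0;1.5 0.84 0.36 0 0 0 0;1.5 0.87 0.29 0 0 0 0;1.5 0.89 0.21 0 0 0 0;1.5 0.91 0.14 0 0 0 0;1.5 0.91 0.05 0 0 0 0;1.5 0.92 -0.02 0 0 0 0;1.5 0.91 -0.11 0 0 0 0
end 279.05 [ 0.5835 -0.0782]
```

Request:
{"api": "step_arm", "payload": {
  "plan": "1.5 -0.03 0.18 0 0 0 0;1.5 -0.06 0.36 0 0 0 0;1.5 -0.06 0.55 0 0 0 0;1.5 -0.04 0.73 0 0 0 0;1.5 0.03 0.92 0 0 0 0;1.5 0.1 0.91 0 0 0 0;1.5 0.18 0.89 0 0 0 0;1.5 0.26 0.88 0 0 0 0;1.5 0.34 0.85 0 0 0 0;1.5 0.41 0.82 0 0 0 0;1.5 0.48 0.78 0 0 0 0;1.5 0.54 0.74 0 0 0 0"
}}

```text
clock: 34.28
tool_pos: [0.4872, -0.0408, 0.0529]
orientation: [-179.9, -0.2, -0.0]
force: [3.0, 3.5, 5.2]
opening: 0.0172
```

```bash
python3 o.py
```

```text
tool_pos [ 0.4872 -0.0408  0.0529]
orientation [-1.7994e+02 -1.9000e-01 -2.0000e-02]
joint_pos [ 1.832e+01  1.405e+01 -3.525e+01  1.000e-02 -4.050e+01  7.165e+01]
force [3.05 3.52 5.17]
moment [ 1.64 -1.08 -0.01]
```

Request:
{"api": "step_arm", "payload": {
  "plan": "1.5 0.61 0.69 0 0 0 0;1.5 0.66 0.63 0 0 0 0;1.5 0.72 0.57 0 0 0 0;1.5 0.76 0.5 0 0 0 0;1.5 0.81 0.44 0 0 0 0;1.5 0.84 0.36 0 0 0 0;1.5 0.87 0.29 0 0 0 0;1.5 0.89 0.21 0 0 0 0;1.5 0.91 0.14 0 0 0 0;1.5 0.91 0.05 0 0 0 0;1.5 0.92 -0.02 0 0 0 0;1.5 0.91 -0.11 0 0 0 0"
}}

```text
clock: 35.28
tool_pos: [0.5845, -0.0773, 0.0529]
orientation: [-179.9, -0.1, -0.0]
force: [-3.3, 11.8, 11.2]
opening: 0.0172
```

```bash
python3 o.py; for a in 279.05 339.05 399.05 459.05; do python3 circ.py $a 5,5,5,5,5,5,5,5,5,5,5,5; done
```

```text
tool_pos [ 0.5845 -0.0773  0.0529]
orientation [-1.7991e+02 -8.0000e-02 -4.0000e-02]
joint_pos [ 11.4   22.13 -22.37  -0.1  -45.4   78.62]
force [-3.32 11.81 11.22]
moment [4.15 1.16 0.02]
1.5 0.9 -0.18 0 0 0 0;1.5 0.88 -0.26 0 0 0 0;1.5 0.85 -0.34 0 0 0 0;1.5 0.82 -0.41 0 0 0 0;1.5 0.78 -0.48 0 0 0 0;1.5 0.73 -0.55 0 0 0 0;1.5 0.69 -0.6 0 0 0 0;1.5 0.63 -0.67 0 0 0 0;1.5 0.57 -0.71 0 0 0 0;1.5 0.5 -0.77 0 0 0 0;1.5 0.44 -0.8 0 0 0 0;1.5 0.36 -0.84 0 0 0 0
end 339.05 [ 0.6651 -0.012 ]
1.5 0.29 -0.87 0 0 0 0;1.5 0.21 -0.89 0 0 0 0;1.5 0.14 -0.91 0 0 0 0;1.5 0.05 -0.91 0 0 0 0;1.5 -0.02 -0.92 0 0 0 0;1.5 -0.11 -0.91 0 0 0 0;1.5 -0.18 -0.89 0 0 0 0;1.5 -0.26 -0.88 0 0 0 0;1.5 -0.34 -0.85 0 0 0 0;1.5 -0.41 -0.82 0 0 0 0;1.5 -0.48 -0.78 0 0 0 0;1.5 -0.54 -0.74 0 0 0 0
end 399.05 [0.6485 0.0916]
1.5 -0.61 -0.69 0 0 0 0;1.5 -0.66 -0.63 0 0 0 0;1.5 -0.72 -0.57 0 0 0 0;1.5 -0.76 -0.5 0 0 0 0;1.5 -0.81 -0.44 0 0 0 0;1.5 -0.84 -0.36 0 0 0 0;1.5 -0.87 -0.29 0 0 0 0;1.5 -0.89 -0.21 0 0 0 0;1.5 -0.91 -0.14 0 0 0 0;1.5 -0.91 -0.05 0 0 0 0;1.5 -0.92 0.02 0 0 0 0;1.5 -0.91 0.11 0 0 0 0
end 459.05 [0.5505 0.1292]
1.5 -0.9 0.18 0 0 0 0;1.5 -0.88 0.26 0 0 0 0;1.5 -0.85 0.34 0 0 0 0;1.5 -0.82 0.41 0 0 0 0;1.5 -0.78 0.48 0 0 0 0;1.5 -0.73 0.55 0 0 0 0;1.5 -0.69 0.6 0 0 0 0;1.5 -0.63 0.67 0 0 0 0;1.5 -0.57 0.71 0 0 0 0;1.5 -0.5 0.77 0 0 0 0;1.5 -0.44 0.8 0 0 0 0;1.5 -0.36 0.84 0 0 0 0
end 519.05 [0.4689 0.063 ]
```

Request:
{"api": "step_arm", "payload": {
  "plan": "1.5 0.9 -0.28 0 0 0 0;1.5 0.88 -0.26 0 0 0 0;1.5 0.85 -0.34 0 0 0 0;1.5 0.82 -0.41 0 0 0 0;1.5 0.78 -0.48 0 0 0 0;1.5 0.73 -0.55 0 0 0 0;1.5 0.69 -0.6 0 0 0 0;1.5 0.63 -0.67 0 0 0 0;1.5 0.57 -0.71 0 0 0 0;1.5 0.5 -0.77 0 0 0 0;1.5 0.44 -0.8 0 0 0 0;1.5 0.36 -0.84 0 0 0 0"
}}

```text
clock: 36.28
tool_pos: [0.6655, -0.0119, 0.0529]
orientation: [180.0, -0.0, -0.0]
force: [-1.3, -0.8, 8.4]
opening: 0.018
```

Request:
{"api": "step_arm", "payload": {
  "plan": "1.5 0.29 -0.87 0 0 0 0;1.5 0.21 -0.89 0 0 0 0;1.5 0.14 -0.91 0 0 0 0;1.5 0.05 -0.91 0 0 0 0;1.5 -0.02 -0.92 0 0 0 0;1.5 -0.11 -0.91 0 0 0 0;1.5 -0.18 -0.89 0 0 0 0;1.5 -0.26 -0.88 0 0 0 0;1.5 -0.34 -0.85 0 0 0 0;1.5 -0.41 -0.82 0 0 0 0;1.5 -0.48 -0.78 0 0 0 0;1.5 -0.54 -0.74 0 0 0 0"
}}

```text
clock: 37.28
tool_pos: [0.6497, 0.0924, 0.0529]
orientation: [180.0, -0.1, -0.0]
force: [1.2, -0.7, 6.9]
opening: 0.0173
```

```bash
python3 o.py;python3 look.py 13 >/dev/null
```

```text
tool_pos [0.6497 0.0924 0.0529]
orientation [ 1.8e+02 -1.2e-01 -3.0e-02]
joint_pos [ 25.12  27.26 -13.52   0.07 -49.11  64.81]
force [ 1.17 -0.74  6.91]
moment [-0.26 -0.57  0.01]
```

View pics/side13.png

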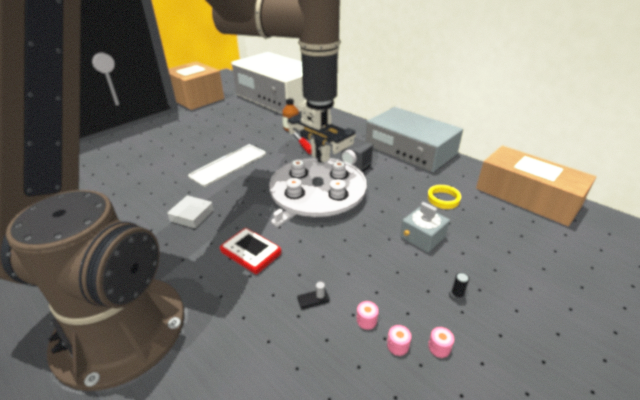

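Request:
{"api": "step_arm", "payload": {
  "plan": "1.5 -0.61 -0.69 0 0 0 0;1.5 -0.66 -0.63 0 0 0 0;1.5 -0.72 -0.57 0 0 0 0;1.5 -0.76 -0.5 0 0 0 0;1.5 -0.81 -0.44 0 0 0 0;1.5 -0.84 -0.36 0 0 0 0;1.5 -0.87 -0.29 0 0 0 0;1.5 -0.89 -0.21 0 0 0 0;1.5 -0.91 -0.14 0 0 0 0;1.5 -0.91 -0.05 0 0 0 0;1.5 -0.92 0.02 0 0 0 0;1.5 -0.91 0.11 0 0 0 0"
}}

```text
clock: 38.38
tool_pos: [0.5513, 0.1304, 0.0529]
orientation: [-180.0, -0.1, -0.0]
force: [1.6, 1.1, 7.7]
opening: 0.0174
```

Request:
{"api": "step_arm", "payload": {
  "plan": "1.5 -0.9 0.18 0 0 0 0;1.5 -0.88 0.26 0 0 0 0;1.5 -0.85 0.34 0 0 0 0;1.5 -0.82 0.41 0 0 0 0;1.5 -0.78 0.48 0 0 0 0;1.5 -0.73 0.55 0 0 0 0;1.5 -0.69 0.6 0 0 0 0;1.5 -0.63 0.67 0 0 0 0;1.5 -0.57 0.71 0 0 0 0;1.5 -0.5 0.77 0 0 0 0;1.5 -0.44 0.8 0 0 0 0;1.5 -0.36 0.84 0 0 0 0"
}}

```text
clock: 39.38
tool_pos: [0.4696, 0.0638, 0.0528]
orientation: [-180.0, -0.1, -0.0]
force: [0.0, 0.7, 8.6]
opening: 0.0171
```

```bash
python3 o.py; python3 circ.py 519.05 5,5,5,4,3,2,1.2,1 
```

```text
tool_pos [0.4696 0.0638 0.0528]
orientation [-1.7997e+02 -1.0000e-01 -1.0000e-02]
joint_pos [ 3.163e+01  1.285e+01 -3.703e+01  3.000e-02 -4.002e+01  5.833e+01]
force [0.04 0.75 8.63]
moment [ 0.29 -0.44  0.01]
1.5 -0.29 0.87 0 0 0 0;1.5 -0.21 0.89 0 0 0 0;1.5 -0.14 0.91 0 0 0 0;1.5 -0.05 0.73 0 0 0 0;1.5 -0 0.55 0 0 0 0;1.5 0.01 0.36 0 0 0 0;1.5 0.01 0.22 0 0 0 0;1.5 0.02 0.19 0 0 0 0
end 545.25 [0.4624 0.0159]
```

Request:
{"api": "step_arm", "payload": {
  "plan": "1.5 -0.29 0.87 0 0 0 0;1.5 -0.21 0.89 0 0 0 0;1.5 -0.14 0.91 0 0 0 0;1.5 -0.05 0.73 0 0 0 0;1.5 0 0.55 0 0 0 0;1.5 0.01 0.36 0 0 0 0;1.5 0.01 0.22 0 0 0 0;1.5 0.01 0.18 0 0 0 0;1.5 0 0 0 0 0 0;1.5 0 0 0 0 0 0"
}}

```text
clock: 40.22
tool_pos: [0.4633, 0.0165, 0.0528]
orientation: [180.0, -0.1, -0.0]
force: [1.1, -0.5, 9.4]
opening: 0.0174
```

```bash
python3 o.py; python3 look.py 14 >/dev/null;  python3 - <<'E'
from h import *
a=cv2.imread('pics/top14.png')[110:240,230:350];b=cv2.imread('pics/side14.png')[140:240,250:390]
cv2.imwrite('pics/c14.png',cv2.hconcat([cv2.resize(a,(400,433)),cv2.resize(cv2.copyMakeBorder(b,0,52,0,0,cv2.BORDER_CONSTANT),(400,433))]))
E
```

```text
tool_pos [0.4633 0.0165 0.0528]
orientation [ 1.8e+02 -9.0e-02 -3.0e-02]
joint_pos [ 26.52  11.99 -38.29   0.07 -39.65  63.4 ]
force [ 1.09 -0.53  9.38]
moment [-0.4  -0.38 -0.06]
```

View pics/c14.png

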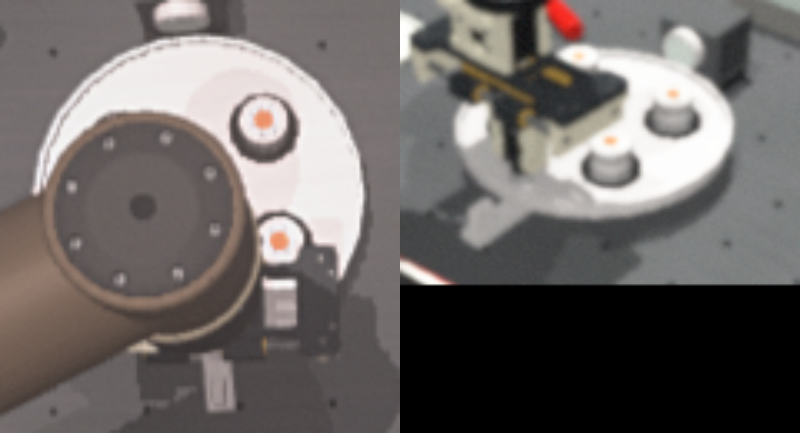

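Request:
{"api": "step_arm", "payload": {
  "plan": "4 0 0 0 0 0 0;4 0 0 0 0 0 0;4 0 0 0 0 0 0;4 0 0 -3 0 0 0;4 0 0 -4 0 0 0;4 0 0 -3.5 0 0 0;4 0.5 -4 0 0 0 0;4 0.5 -4 0 0 0 0;4 0.5 -4 0 0 0 0;4 0.5 -4 0 0 0 0;4 0.5 -4 0 0 0 0;4 0.5 -4 0 0 0 0"
}}

```text
clock: 41.32
tool_pos: [0.4918, 0.2583, 0.1566]
orientation: [180.0, 0.1, -0.1]
force: [1.0, -0.3, -0.2]
opening: 0.04
```

```bash
python3 o.py; python3 look.py 15;  python3 - <<'E'
from h import *
a=cv2.imread('pics/top15.png')[110:240,230:350];b=cv2.imread('pics/side15.png')[140:240,250:390]
cv2.imwrite('pics/c15.png',cv2.hconcat([cv2.resize(a,(400,433)),cv2.resize(cv2.copyMakeBorder(b,0,52,0,0,cv2.BORDER_CONSTANT),(400,433))]))
E
```

```text
tool_pos [0.4918 0.2583 0.1566]
orientation [ 1.7996e+02  5.0000e-02 -6.0000e-02]
joint_pos [ 4.789e+01  1.268e+01 -2.009e+01 -2.000e-02 -5.728e+01  4.206e+01]
force [ 0.99 -0.34 -0.17]
moment [-0.04 -0.17  0.01]
[ 47.9  12.7 -20.1  -0.  -57.3  42.1] 41.3167
top 27 [308.7 145.4] [ 0.6301 -0.028 ]
top 26 [265.7 149.5] [0.622  0.0877]
top 19 [395.4 165.2] [ 0.5692 -0.2583]
top 24 [313.3 182. ] [ 0.5298 -0.0378]
top 25 [268.6 187. ] [0.5196 0.0809]
top 30 [475.4 234.6] [ 0.378  -0.4583]
top 28 [427.2 253.1] [ 0.3337 -0.3291]
top 30 [455.4 253.6] [ 0.3303 -0.4023]
side 26 [406.3 232.4] [ 0.5642 -0.2613]
side 30 [367.3 309. ] [ 0.3337 -0.3269]
side 43 [399.7 334.1] [ 0.3304 -0.4007]
side 44 [442.4 336.1] [ 0.3777 -0.4565]
```

View pics/c15.png

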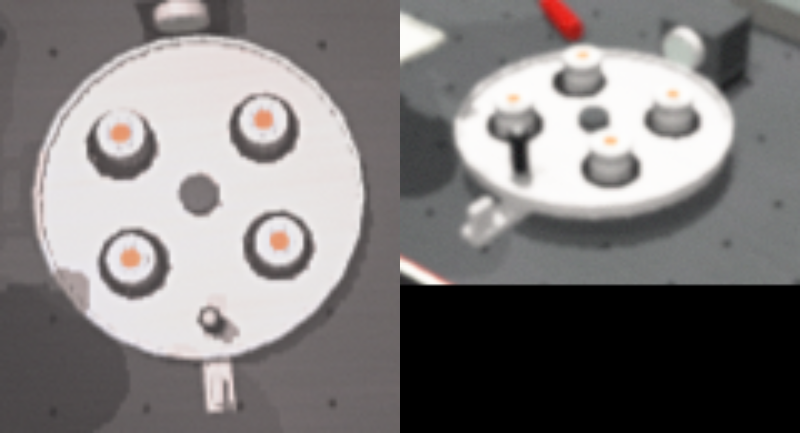

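```bash
python3 - <<'E'
from h import *
im=cv2.imread('pics/top15.png'); g=cv2.cvtColor(im,cv2.COLOR_BGR2GRAY)
cv2.imwrite('pics/p15.png',cv2.hconcat([cv2.resize(im[195:240,275:315],(533,600),interpolation=cv2.INTER_CUBIC)]))
for v in range(217,236):
    r=g[v,284:308]; print(v,' '.join('%3d'%x for x in r))
# hub refine: ring fit via wheel disc
E
```

```text
217 150 167 171 177 180 179 179 189 183 165 161 147 155 161 158 107  89  86  85  84  83  86  86  85
218  83  85  87  97  99  99 105 136 139 140 137 135 146 146 146 102  77  83  85  87  86  88  89  91
219  91  93  90  90  77  76 103 168 163 207 209 204 212 211 201 137  95  98 104 103 104 103 104 103
220 101 103 101  99  92  92 122 200 217 231 229 225 229 231 225 153  99 102 108 112 113 111 112 111
221 101 102 102 105 101  99 120 193 231 228 226 225 227 230 222 157 100  99 104 106 109 108 111 109
222 104 104 103 103 102 100 115 182 230 220 221 221 220 228 226 178 102 100 102 102 108 110 111 111
223 101 102 102 102 101  98 112 182 230 212 221 219 210 205 225 193  95  96  99 101 103 105 108 109
224 101  98 101  99 102  97 112 179 227 205 223 222 204 146 191 212  96  96 103 102 100 102 106 104
225 100 101 100 101 102  95 107 165 229 205 224 227 207 114 162 224 100  95 101 102 103 100 101 101
226 101 102 102 102 102  98 105 156 228 202 226 229 209 110 162 225 102  95 100 102 103 100 100 102
227 100 102 101 101  99 100  99 145 226 195 227 226 211 112 162 225 115  95 101 100 102 101 101 102
228 101 101 100 101 100  96  94 138 227 198 227 224 212 118 162 227 127  95 100 102 100 101 102 102
229 100 100  99 100  99  99  96 136 227 203 226 225 212 121 160 226 144  98 100 102 102 102 102 100
230 101 100  99 102 102 100  97 130 216 221 223 217 197 124 143 185 151  91  87 102 101 101 102 101
231 101 103 101 102 101 100  98 125 210 229 204 173 155 121 139 148 144  77  73  95 102 100 100 103
232 101 102 103 102 102 100  97 118 195 234 220 203 171 123 125 132 142  73  74  95 102 101 101 100
233  99 101 100  99  99 100  98 108 151 173 167 160 144 107 106 108 117  90  92 101 101 100 100 100
234  98  98  99 101  99  98 100 101 108 103  95  96 101  97  97 100 103  99 102 103 102 101 100 102
235  98 100  98  99  99  99  99  98  99  96  97  96  98  98  99  98 100 100 100 102 100 102 101 100
```

View pics/p15.png

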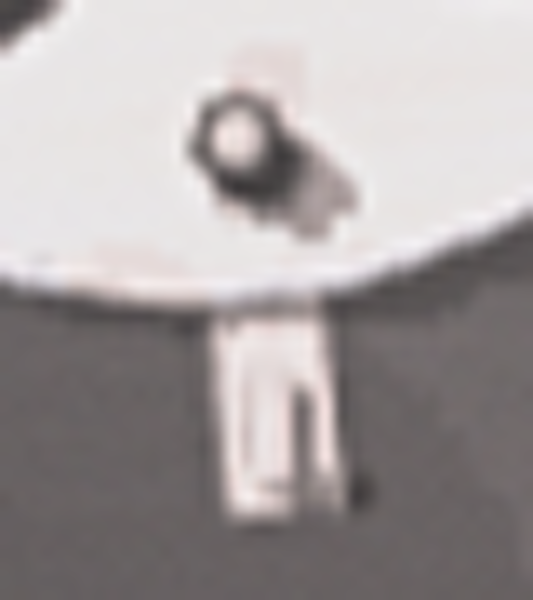

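```bash
python3 - <<'E'
from h import *
f=lambda n,u,v,z:onz(n,u,v,z)[:2]
hub=np.array([.5676,.0248])
ang=lambda p:np.degrees(np.arctan2(*(hub-p)[::-1]))
print('fin', f('top',295.0,227,.035),ang(f('top',295.0,227,.035)))
for z in(.004,.01,.02,.03):
  for u,v in((295.2,222),(295.7,229)):
    p=f('top',u,v,z); print(z,u,v,p.round(4),ang(p).round(2))
# pockets blobs in initial pic, current handle
im=cv2.imread('pics/top15.png'); g=cv2.cvtColor(im,cv2.COLOR_BGR2GRAY)
hsv=cv2.cvtColor(im,cv2.COLOR_BGR2HSV)
from g import blobs
for s,c,_ in blobs(cv2.inRange(g,60,150),60,300,(284,160,296,175)): p=f('top',*c,.05); print('hub',c,p)
# handle top: bright spot
pt=(275+240*40/533-.5,195+137*45/600-.5); p=f('top',*pt,.086); print('handle',pt,p,ang(p),np.linalg.norm(p-hub))
# expected handle pixel for angles
for a in(182,183,184,185,186,187):
  q=np.radians(a); print(a,proj('top',(hub[0]+.105*np.cos(q),hub[1]+.105*np.sin(q),.086)))
im=cv2.imread('pics/side15.png')
cv2.imwrite('pics/s15.png',cv2.resize(im[175:235,265:310],(600,800))[200:800] if 0 else cv2.resize(im[170:230,262:322],(600,600),interpolation=cv2.INTER_CUBIC))
E
```

```text
fin [0.41152918 0.01287883] 4.367945247380168
0.004 295.2 222 [0.4273 0.0142] 4.31
0.004 295.7 229 [0.4085 0.0132] 4.15
0.01 295.2 222 [0.4268 0.0138] 4.46
0.01 295.7 229 [0.408  0.0128] 4.29
0.02 295.2 222 [0.4259 0.0131] 4.7
0.02 295.7 229 [0.4073 0.0122] 4.51
0.03 295.2 222 [0.4251 0.0125] 4.95
0.03 295.7 229 [0.4066 0.0115] 4.73
hub [289.39655172 168.06896552] [0.56584188 0.02373308]
handle (292.5112570356473, 204.775) [0.46367116 0.01458355] 5.614274875626047 0.10442978055162423
182 [289.90907226 205.24631434]
183 [290.63765564 205.19414969]
184 [291.36531286 205.1293974 ]
185 [292.09181322 205.05207926]
186 [292.81692644 204.96222122]
187 [293.54042274 204.85985334]
```

View pics/s15.png

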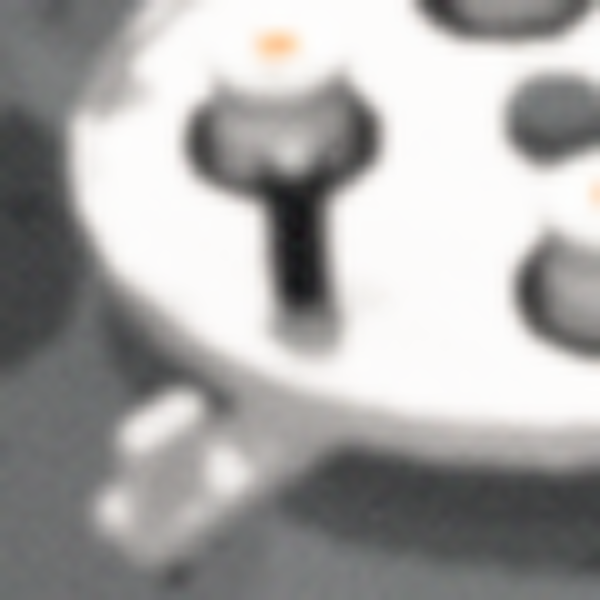

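```bash
python3 - <<'E'
from h import *
f=lambda u,v,z:onz('side',u,v,z)[:2]
a,b=f(262+130/10-.5,170+440/10-.5,.035),f(262+193/10-.5,170+400/10-.5,.035)
h=f(262+290/10-.5,170+155/10-.5,.086)
hubc=f(262+555/10-.5,170+95/10-.5,.05)
print('fin',a,b,'handle',h,'hubtop',hubc)
for hub in((.5669,.0262),(.568,.0262),hubc):
  hub=np.array(hub); print([np.degrees(np.arctan2(*(hub-p)[::-1])).round(2) for p in(a,b,(a+b)/2,h)])
E
```

```text
fin [0.40192516 0.01365614] [0.42315547 0.01420872] handle [0.46454671 0.01910607] hubtop [0.56742022 0.02733395]
[np.float64(4.35), np.float64(4.77), np.float64(4.54), np.float64(3.96)]
[np.float64(4.32), np.float64(4.73), np.float64(4.51), np.float64(3.92)]
[np.float64(4.72), np.float64(5.2), np.float64(4.95), np.float64(4.57)]
```

```bash
python3 - <<'E'
from h import *
hub=np.array([.568,.0260])
for u,v in((308.7,145.4),(265.7,149.5),(313.3,182.),(268.6,187.)):
    p=onz('top',u,v,.07)[:2]; d=p-hub; print(p.round(4),np.hypot(*d).round(4),np.degrees(np.arctan2(d[1],d[0])).round(1))
im=cv2.imread('pics/side15.png'); from m import cells
for a,c,p in cells(im,'side',.07):
    if .4<p[0]<.7 and -.1<p[1]<.15: print('side',c,p.round(4))
# tray side view
g=cv2.cvtColor(cv2.imread('pics/side0.png'),cv2.COLOR_BGR2GRAY); from g import blobs
for s,c,mm in blobs(cv2.inRange(g,190,255),500,3000,(180,130,280,200)): print('tray side',s,c,onz('side',*c,.008))
E
```

```text
[ 0.6203 -0.029 ] 0.0759 -46.5
[0.6124 0.0828] 0.0721 52.0
[ 0.5232 -0.0387] 0.0786 -124.7
[0.5134 0.0762] 0.0742 137.4
tray side [ 189  144   76   41 1148] [225.75609756 164.29703833] [0.48000637 0.33681804 0.008     ]
```

Request:
{"api": "step_arm", "payload": {
  "plan": "5.4 0.4 3.6 0 0 0 0;5.4 0.4 3.6 0 0 0 0;5.4 0.4 3.6 0 0 0 0;5.4 0.4 3.6 0 0 0 0;5.4 0.4 3.6 0 0 0 0;5.4 0 0 2 0 0 0;5.4 0 0 3 0 0 0;5.4 0 0 2 0 0 0;5.4 0 0 0 0 0 0;5.4 0 0 0 0 0 0;5.4 0 0 0 0 0 0"
}}

```text
clock: 42.33
tool_pos: [0.5128, 0.0769, 0.0879]
orientation: [180.0, -0.0, -0.0]
force: [0.1, 0.5, 0.1]
opening: 0.0539
```

Request:
{"api": "step_arm", "payload": {
  "plan": "5.4 0 0 2 0 0 0;5.4 0 0 1.5 0 0 0;5.4 0 0 0.5 0 0 0;5.4 0 0 0 0 0 0;2 0 0 0 0 0 0;2 0 0 0 0 0 0;2 0 0 0 0 0 0;2 0 0 0 0 0 0;2 0 0 0 0 0 0;2 0 0 0 0 0 0"
}}

```text
clock: 43.17
tool_pos: [0.513, 0.0771, 0.0481]
orientation: [-180.0, -0.1, -0.0]
force: [-2.1, 1.5, 5.9]
opening: 0.0373
```

Request:
{"api": "step_arm", "payload": {
  "plan": "2 0 0 -2 0 0 0;2 0 0 -3.5 0 0 0;2 0 0 -3.5 0 0 0;2 -1.52 -3.67 0 0 0 0;2 -1.52 -3.67 0 0 0 0;2 -1.52 -3.67 0 0 0 0;2 -1.52 -3.67 0 0 0 0;2 -1.52 -3.67 0 0 0 0;2 -1.52 -3.67 0 0 0 0;2 -1.52 -3.67 0 0 0 0;2 0 0 3 0 0 0;2 0 0 3 0 0 0"
}}

```text
clock: 44.17
tool_pos: [0.4059, 0.3374, 0.078]
orientation: [-179.7, -0.2, 0.2]
force: [0.2, -0.6, -2.3]
opening: 0.037
```

Request:
{"api": "step_arm", "payload": {
  "plan": "2 0 0 2 0 0 0;2 0 0 2 0 0 0;2 0 0 0 0 0 0;2 0 0 0 0 0 0;2 0 0 0 0 0 0"
}}

```text
clock: 44.58
tool_pos: [0.4066, 0.3343, 0.0381]
orientation: [-180.0, -0.0, -0.0]
force: [1.4, 0.2, -0.4]
opening: 0.0376
```

```bash
python3 o.py; python3 - <<'E'
from h import *
im=snap('side','side16.png')
cv2.imwrite('pics/c16.png',cv2.resize(im[90:220,150:350],None,fx=4,fy=4))
E
```

```text
tool_pos [0.4066 0.3343 0.0381]
orientation [-1.7996e+02 -4.0000e-02 -4.0000e-02]
joint_pos [ 6.081e+01  1.839e+01 -3.131e+01  3.000e-02 -4.024e+01  2.913e+01]
force [ 1.39  0.22 -0.44]
moment [ 0.01 -0.02  0.03]
```

View pics/c16.png

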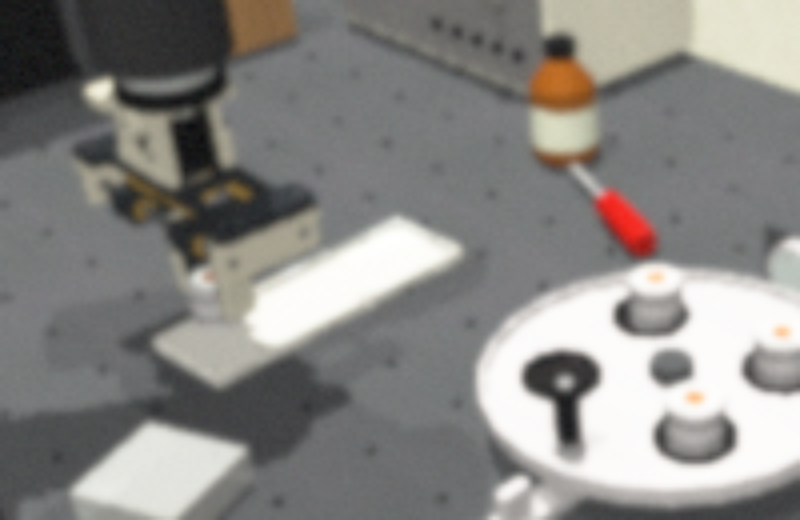

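Request:
{"api": "step_arm", "payload": {
  "plan": "2 0 0 1.2 0 0 0;2 0 0 0.7 0 0 0;2 0 0 0.3 0 0 0;2 0 0 0 0 0 0;5.4 0 0 0 0 0 0;5.4 0 0 0 0 0 0;5.4 0 0 0 0 0 0;5.4 0 0 0 0 0 0;5.4 0 0 -3 0 0 0;5.4 0 0 -4 0 0 0;5.4 0 0 -4 0 0 0;5.4 0 0 -1 0 0 0"
}}

```text
clock: 45.63
tool_pos: [0.4083, 0.3362, 0.1413]
orientation: [-179.6, -0.3, 0.0]
force: [1.2, 1.2, 1.2]
opening: 0.0541
```

Request:
{"api": "step_arm", "payload": {
  "plan": "5.4 2.57 3.13 0 0 0 0;5.4 2.57 3.13 0 0 0 0;5.4 2.57 3.13 0 0 0 0;5.4 2.57 3.13 0 0 0 0;5.4 2.57 3.13 0 0 0 0;5.4 2.57 3.13 0 0 0 0;5.4 2.57 3.13 0 0 0 0;5.4 2.57 3.13 0 0 0 0;5.4 0 0 2.5 0 0 0;5.4 0 0 2.5 0 0 0;5.4 0 0 0 0 0 0;5.4 0 0 0 0 0 0"
}}

```text
clock: 46.63
tool_pos: [0.6106, 0.0825, 0.084]
orientation: [179.9, 0.2, -0.1]
force: [-0.0, 1.1, 1.5]
opening: 0.054
```

```bash
python3 look.py 17 | grep -v side
```

```text
[ 25.8  22.3 -17.    0.  -50.9  64.1] 46.6333
top 12 [283.6 129.5] [0.6761 0.039 ]
top 24 [308.5 145.5] [ 0.6298 -0.0273]
top 21 [395.1 165.2] [ 0.5693 -0.2577]
top 23 [313.2 181.9] [ 0.53   -0.0376]
top 20 [128.5 202. ] [0.49   0.4494]
top 29 [475.4 234.7] [ 0.3778 -0.4584]
top 26 [427.3 253.1] [ 0.3338 -0.3294]
top 29 [455.4 253.6] [ 0.3305 -0.4024]
```

Request:
{"api": "step_arm", "payload": {
  "plan": "5.4 0 0 2 0 0 0;5.4 0 0 1.3 0 0 0;5.4 0 0 0.5 0 0 0;5.4 0 0 0 0 0 0;2 0 0 0 0 0 0;2 0 0 0 0 0 0;2 0 0 0 0 0 0;2 0 0 0 0 0 0;2 0 0 0 0 0 0;2 0 0 0 0 0 0"
}}

```text
clock: 47.57
tool_pos: [0.6122, 0.0836, 0.0483]
orientation: [-180.0, -0.1, -0.0]
force: [-1.4, 1.5, 6.5]
opening: 0.0372
```

Request:
{"api": "step_arm", "payload": {
  "plan": "2 0 0 -2 0 0 0;2 0 0 -3.5 0 0 0;2 0 0 -3.5 0 0 0;2 -0.54 -3.71 0 0 0 0;2 -0.54 -3.71 0 0 0 0;2 -0.54 -3.71 0 0 0 0;2 -0.54 -3.71 0 0 0 0;2 -0.54 -3.71 0 0 0 0;2 -0.54 -3.71 0 0 0 0;2 -0.54 -3.71 0 0 0 0;2 0 0 3 0 0 0;2 0 0 3 0 0 0"
}}

```text
clock: 48.57
tool_pos: [0.5743, 0.3465, 0.0781]
orientation: [-179.8, -0.2, 0.1]
force: [-0.4, -0.4, -1.9]
opening: 0.0374
```

Request:
{"api": "step_arm", "payload": {
  "plan": "2 0 0 2 0 0 0;2 0 0 2 0 0 0;2 0 0 0 0 0 0;2 0 0 0 0 0 0;2 0 0 0 0 0 0"
}}

```text
clock: 48.98
tool_pos: [0.5746, 0.3432, 0.0382]
orientation: [-180.0, -0.1, -0.0]
force: [0.5, -0.3, -0.6]
opening: 0.0371
```

Request:
{"api": "step_arm", "payload": {
  "plan": "2 0 0 1.2 0 0 0;2 0 0 0.7 0 0 0;2 0 0 0.3 0 0 0;2 0 0 0 0 0 0;5.4 0 0 0 0 0 0;5.4 0 0 0 0 0 0;5.4 0 0 0 0 0 0;5.4 0 0 0 0 0 0;5.4 0 0 -3 0 0 0;5.4 0 0 -4 0 0 0;5.4 0 0 -4 0 0 0;5.4 0 0 -1 0 0 0"
}}

```text
clock: 49.98
tool_pos: [0.5768, 0.3448, 0.1422]
orientation: [-179.7, -0.4, 0.0]
force: [1.6, 1.3, 1.1]
opening: 0.054
```

Request:
{"api": "step_arm", "payload": {
  "plan": "5.4 -0.51 3.81 0 0 0 0;5.4 -0.51 3.81 0 0 0 0;5.4 -0.51 3.81 0 0 0 0;5.4 -0.51 3.81 0 0 0 0;5.4 -0.51 3.81 0 0 0 0;5.4 -0.51 3.81 0 0 0 0;5.4 -0.51 3.81 0 0 0 0;5.4 -0.51 3.81 0 0 0 0;5.4 -0.51 3.81 0 0 0 0;5.4 -0.51 3.81 0 0 0 0;5.4 0 0 2.5 0 0 0;5.4 0 0 2.5 0 0 0"
}}

```text
clock: 50.98
tool_pos: [0.5235, -0.04, 0.086]
orientation: [-179.9, -0.3, -0.3]
force: [1.0, 0.7, -1.2]
opening: 0.0536
```

Request:
{"api": "step_arm", "payload": {
  "plan": "5.4 0 0 0 0 0 0;5.4 0 0 0 0 0 0;5.4 0 0 0 0 0 0"
}}

```text
clock: 51.23
tool_pos: [0.5233, -0.0378, 0.086]
orientation: [180.0, -0.0, -0.0]
force: [-0.0, 0.3, 1.0]
opening: 0.0539
```

```bash
python3 look.py 18 >/dev/null
```

```text
(no output)
```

View pics/side18.png

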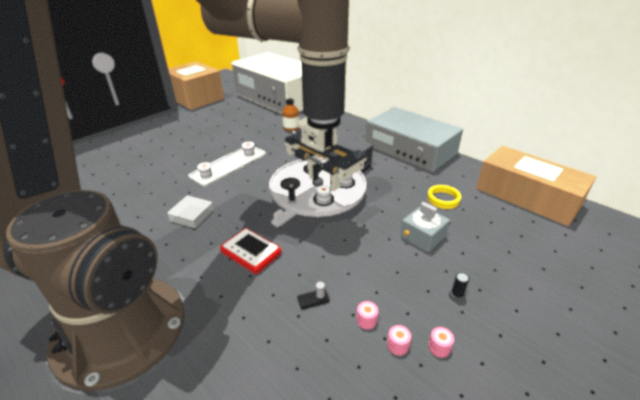

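Two cells now stand in the tray. Next I'll grip cell c.

Request:
{"api": "step_arm", "payload": {
  "plan": "5.4 0 0 2 0 0 0;5.4 0 0 1.3 0 0 0;5.4 0 0 0.5 0 0 0;5.4 0 0 0 0 0 0;2 0 0 0 0 0 0;2 0 0 0 0 0 0;2 0 0 0 0 0 0;2 0 0 0 0 0 0;2 0 0 0 0 0 0;2 0 0 0 0 0 0"
}}

```text
clock: 52.17
tool_pos: [0.5233, -0.0379, 0.048]
orientation: [-180.0, -0.1, -0.0]
force: [-1.6, 1.6, 5.8]
opening: 0.0376
```

Request:
{"api": "step_arm", "payload": {
  "plan": "2 0 0 -2 0 0 0;2 0 0 -3.5 0 0 0;2 0 0 -3.5 0 0 0;2 -0.61 -3.75 0 0 0 0;2 -0.61 -3.75 0 0 0 0;2 -0.61 -3.75 0 0 0 0;2 -0.61 -3.75 0 0 0 0;2 -0.61 -3.75 0 0 0 0;2 -0.61 -3.75 0 0 0 0;2 -0.61 -3.75 0 0 0 0;2 -0.61 -3.75 0 0 0 0;2 -0.61 -3.75 0 0 0 0"
}}

```text
clock: 53.17
tool_pos: [0.4671, 0.3011, 0.1371]
orientation: [180.0, 0.0, -0.0]
force: [0.8, 0.2, -1.2]
opening: 0.0374
```

Request:
{"api": "step_arm", "payload": {
  "plan": "2 -0.61 -3.75 0 0 0 0;2 0 0 3 0 0 0;2 0 0 3 0 0 0;2 0 0 2 0 0 0;2 0 0 2 0 0 0;2 0 0 0 0 0 0;2 0 0 0 0 0 0;2 0 0 0 0 0 0"
}}

```text
clock: 53.83
tool_pos: [0.4624, 0.3374, 0.0381]
orientation: [-180.0, -0.0, -0.0]
force: [-0.4, 1.4, -2.2]
opening: 0.037
```

Request:
{"api": "step_arm", "payload": {
  "plan": "2 0 0 1.2 0 0 0;2 0 0 0.7 0 0 0;2 0 0 0.3 0 0 0;2 0 0 0 0 0 0;5.4 0 0 0 0 0 0;5.4 0 0 0 0 0 0;5.4 0 0 0 0 0 0;5.4 0 0 0 0 0 0;5.4 0 0 -3 0 0 0;5.4 0 0 -4 0 0 0;5.4 0 0 -4 0 0 0;5.4 0 0 -1 0 0 0"
}}

```text
clock: 54.83
tool_pos: [0.4643, 0.3393, 0.1417]
orientation: [-179.6, -0.4, 0.0]
force: [0.5, 1.3, 1.8]
opening: 0.0541
```

Request:
{"api": "step_arm", "payload": {
  "plan": "5.4 1.58 3.66 0 0 0 0;5.4 1.58 3.66 0 0 0 0;5.4 1.58 3.66 0 0 0 0;5.4 1.58 3.66 0 0 0 0;5.4 1.58 3.66 0 0 0 0;5.4 1.58 3.66 0 0 0 0;5.4 1.58 3.66 0 0 0 0;5.4 1.58 3.66 0 0 0 0;5.4 1.58 3.66 0 0 0 0;5.4 1.58 3.66 0 0 0 0;5.4 0 0 2.5 0 0 0;5.4 0 0 2.5 0 0 0"
}}

```text
clock: 55.83
tool_pos: [0.6214, -0.0316, 0.0856]
orientation: [-180.0, -0.2, -0.3]
force: [-1.0, -0.1, -1.3]
opening: 0.0543
```

Request:
{"api": "step_arm", "payload": {
  "plan": "5.4 0 0 0 0 0 0;5.4 0 0 0 0 0 0;5.4 0 0 0 0 0 0"
}}

```text
clock: 56.08
tool_pos: [0.6203, -0.0288, 0.0862]
orientation: [180.0, -0.1, 0.0]
force: [1.2, 0.0, -0.4]
opening: 0.0541
```

```bash
python3 look.py 19 >/dev/null
```

```text
(no output)
```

View pics/side19.png

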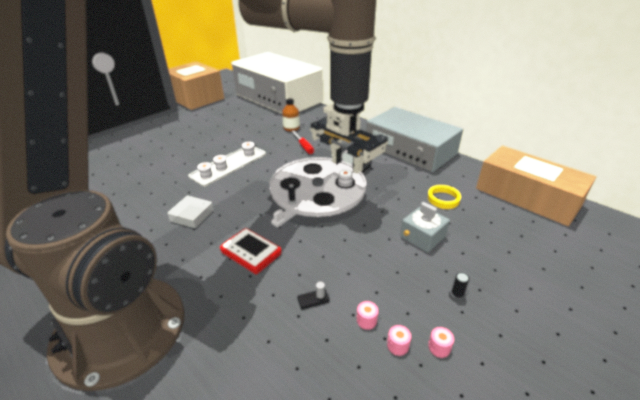

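Request:
{"api": "step_arm", "payload": {
  "plan": "5.4 0 0 2 0 0 0;5.4 0 0 1.3 0 0 0;5.4 0 0 0.5 0 0 0;5.4 0 0 0 0 0 0;2 0 0 0 0 0 0;2 0 0 0 0 0 0;2 0 0 0 0 0 0;2 0 0 0 0 0 0;2 0 0 0 0 0 0;2 0 0 0 0 0 0"
}}

```text
clock: 57.02
tool_pos: [0.6204, -0.0288, 0.0482]
orientation: [-180.0, -0.1, -0.0]
force: [-0.3, 2.5, 6.1]
opening: 0.0373
```

Request:
{"api": "step_arm", "payload": {
  "plan": "2 0 0 -2 0 0 0;2 0 0 -3.5 0 0 0;2 0 0 -3.5 0 0 0;2 -1.02 -3.69 0 0 0 0;2 -1.02 -3.69 0 0 0 0;2 -1.02 -3.69 0 0 0 0;2 -1.02 -3.69 0 0 0 0;2 -1.02 -3.69 0 0 0 0;2 -1.02 -3.69 0 0 0 0;2 -1.02 -3.69 0 0 0 0;2 -1.02 -3.69 0 0 0 0;2 -1.02 -3.69 0 0 0 0"
}}

```text
clock: 58.02
tool_pos: [0.5271, 0.3045, 0.1371]
orientation: [180.0, 0.0, -0.1]
force: [0.4, 1.0, -1.5]
opening: 0.0376
```

Request:
{"api": "step_arm", "payload": {
  "plan": "2 -1 -3.69 0 0 0 0;2 0 0 3 0 0 0;2 0 0 3 0 0 0;2 0 0 2 0 0 0;2 0 0 2 0 0 0;2 0 0 0 0 0 0;2 0 0 0 0 0 0;2 0 0 0 0 0 0"
}}

```text
clock: 58.68
tool_pos: [0.5188, 0.3403, 0.0381]
orientation: [-180.0, -0.1, -0.0]
force: [0.2, -0.2, -1.6]
opening: 0.0372
```

Request:
{"api": "step_arm", "payload": {
  "plan": "2 0 0 1.2 0 0 0;2 0 0 0.7 0 0 0;2 0 0 0.3 0 0 0;2 0 0 0 0 0 0;5.4 0 0 0 0 0 0;5.4 0 0 0 0 0 0;5.4 0 0 0 0 0 0;5.4 0 0 0 0 0 0;5.4 0 0 -3 0 0 0;5.4 0 0 -4 0 0 0;5.4 0 0 -4 0 0 0;5.4 0 0 -3 0 0 0"
}}

```text
clock: 59.68
tool_pos: [0.5188, 0.3403, 0.1583]
orientation: [-179.9, -0.1, -0.0]
force: [0.3, 1.0, -0.2]
opening: 0.0539
```

Request:
{"api": "step_arm", "payload": {
  "plan": "5.4 -1 -3.8 0 0 0 0;5.4 -2 -3.5 0 0 0 0;5.4 -2 -3.5 0 0 0 0;5.4 -2 -3.5 0 0 0 0;5.4 -2 -3.5 0 0 0 0;5.4 -2 -3.5 0 0 0 0;5.4 -2 -3 0 0 0 0;5.4 0 0 0 0 0 0;5.4 0 0 0 0 0 0;5.4 0 0 0 0 0 0"
}}

```text
clock: 60.52
tool_pos: [0.3881, 0.5828, 0.1545]
orientation: [179.9, 0.0, -0.0]
force: [-0.3, -0.1, -0.3]
opening: 0.0539
```

```bash
python3 o.py; python3 look.py 20; python3 - <<'E'
from h import *
im=cv2.imread('pics/side20.png');cv2.imwrite('pics/s20.png',cv2.resize(im[110:240,170:370],None,fx=4,fy=4))
E
```

```text
tool_pos [0.3881 0.5828 0.1545]
orientation [ 1.7994e+02  2.0000e-02 -2.0000e-02]
joint_pos [ 72.24  25.6   -1.18  -0.   -63.29  17.74]
force [-0.31 -0.06 -0.27]
moment [-0.07 -0.03  0.03]
[ 72.2  25.6  -1.2  -0.  -63.3  17.7] 60.5167
top 18 [395.3 165.3] [ 0.5689 -0.2582]
top 24 [169.9 169.2] [0.5751 0.3429]
top 26 [170.5 190. ] [0.5189 0.34  ]
top 27 [171.1 210.9] [0.4633 0.3371]
top 29 [171.7 232.6] [0.4063 0.3342]
top 30 [475.4 234.6] [ 0.378  -0.4583]
top 27 [427.2 253. ] [ 0.334  -0.3292]
top 30 [455.4 253.6] [ 0.3303 -0.4023]
side 27 [406.2 232.3] [ 0.5642 -0.2609]
side 32 [367.3 309. ] [ 0.3336 -0.3271]
side 44 [399.6 334.1] [ 0.3303 -0.4006]
side 44 [442.4 336.1] [ 0.3777 -0.4565]
```

View pics/top20.png

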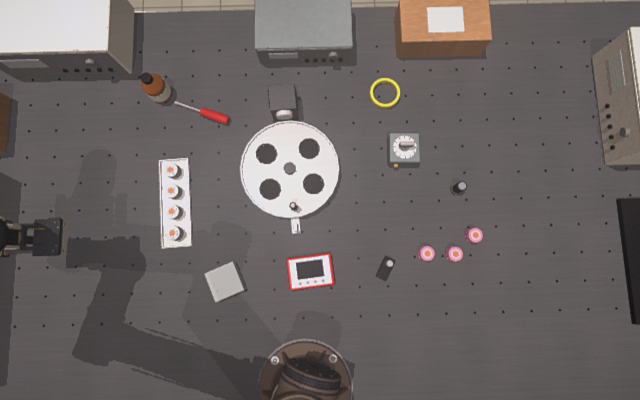

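View pics/s20.png

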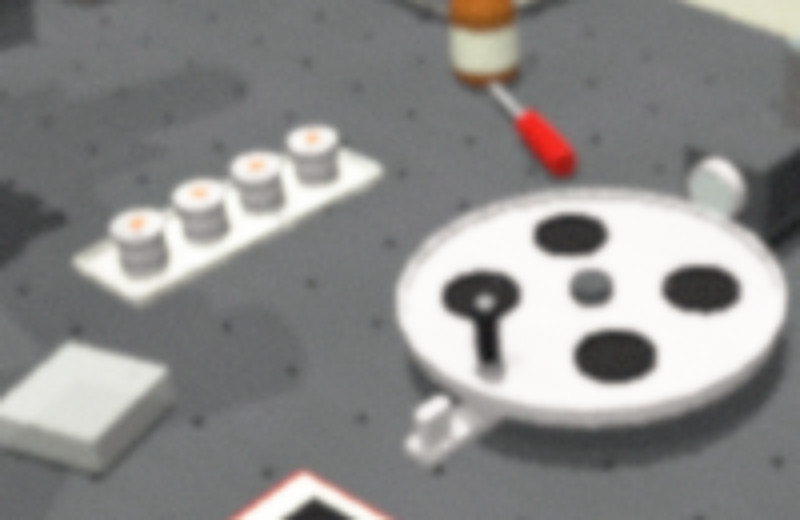

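```bash
python3 - <<'E'
from h import *; from g import blobs
im=cv2.imread('pics/top20.png'); g=cv2.cvtColor(im,cv2.COLOR_BGR2GRAY)
P=np.array([onz('top',*c,.039)[:2] for s,c,_ in blobs(cv2.inRange(g,0,110),100,900,(240,120,340,218))]); h=P.mean(0); print(P.round(4),h)
d=P-h; A=np.degrees(np.arctan2(d[:,1],d[:,0]))%360; print(A, 'handle est', sorted([(A[i]-o)%360 for i in range(4) for o in (50,130,-50,-130)]))
print('fin ang',180+np.degrees(np.arctan2(*(h-onz('top',295.0,227,.035)[:2])[::-1])))
E
```

```text
[[ 0.6211 -0.0277]
 [ 0.6099  0.0866]
 [ 0.5249 -0.0368]
 [ 0.5141  0.0775]] [0.56750708 0.02490731]
[315.51048513  55.50234039 235.40458466 135.44469906] handle est [np.float64(5.404584657190412), np.float64(5.444699059517063), np.float64(5.502340393203902), np.float64(5.510485129084088), np.float64(85.44469905951706), np.float64(85.51048512908409), np.float64(105.40458465719041), np.float64(105.5023403932039), np.float64(185.4045846571904), np.float64(185.44469905951706), np.float64(185.5023403932039), np.float64(185.5104851290841), np.float64(265.44469905951706), np.float64(265.5104851290841), np.float64(285.4045846571904), np.float64(285.5023403932039)]
fin ang 184.40972422764662
```

```bash
python3 -c "
from h import *
print(workorder.close_job())"
```

```text
the job is handed in; nothing more can be done
None
```

The job is handed in at about 60.5 s on the clock. All four cells went into pockets, and I wound the timer key to its stop. I then pushed the wheel by its handle counter-clockwise past the pointer and one further full turn, and finally unloaded the cells into the tray.

What the last checks showed:

- **Cells:** all four stand upright in the white tray, within about 1 mm of the planned spots. All four pockets are empty.
- **Key:** the moment rose to 0.8 N m at the stop and the bow began to twist in the jaws. After release it stayed at about −91°, in line with that stop.
- **Wheel:** the handle stands at about 185.0–185.5° and the pointer at about 184.4–185°. So the handle is up to 1° past the pointer. The two camera views disagreed slightly: the top view puts it about 1° past, and the side view about 0.5° short. I did not touch it again, since the task says to leave the wheel where it is.
- **Everything else:** the pink cells are within about 1 mm of where they started. The lens tube and other bystanders look undisturbed. I saw no cell get knocked aside.

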